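Pack and tamp the bed of a firing tray

TASK

Make up the firing tray: slide the steel divider plate down its guides until it is fully home, then put every fireclay lump that lies loose on the bench into the bed with the others, lying crosswise. With the wooden tamper held upright, press the bed firmly down until all the lumps lie level in a single layer on the bottom, first the half next to the plate and then the far half, and stand the tamper back upright in the middle of its cork pad. Leave the steel block where it is.

Things in the scene. Friction and masses are not known exactly. Their poses are not given: they have to be found in the camera images.
- tray: fixed dark steel tray with aluminium-lined side walls, 294 mm long (its x axis), 86 mm wide (y), 44 mm high; its floor is 6 mm thick, end walls 6 mm. Origin on the bench under it. The bed is the long compartment, tray x -0.147 to +0.077, 66 mm wide inside; next come the two vertical guides (x 0.077 to 0.085), then a short compartment (x 0.085 to 0.135) that stays empty
- guide_foot (a point): point on the tray floor midway between the two guides; axes as the tray's. The guides are grooves in the two side walls that run from the wall tops to the floor, each 8 mm wide (x) and 6 mm deep, 78 mm from groove bottom to groove bottom (y). The plate is home when its lower edge stands on the floor here
- bed_centre (a point): centre of the bed's floor, axes as the tray's. The bed is 224 mm (x) by 66 mm (y); the plate closes its +x end. Seven lumps side by side take 210 mm, so all fit in one layer; a lump on the floor has its centre 15 mm above this point
- bed_near_plate (a point): point on the bed's floor at the middle of the half next to the plate (56 mm to +x of bed_centre); axes as the tray's. The tamper's foot, long side along the tray, covers one half. Pressed with about 10 N or more, a lump that rides on two others wedges them apart and goes down (friction about 0.3); on a level bed the tamper's underside stands 30 mm above this point
- bed_far_end (a point): point on the bed's floor at the middle of the far half (56 mm to -x of bed_centre); axes as the tray's
- plate_rack: fixed wooden rack 46 x 100 x 28 mm in which the plate stands at the start, in a 7 mm slot along its y axis, 20 mm deep
- plate: steel divider plate 5 mm thick (its x), 75 mm wide (y), 58 mm high, with a red grip strip on its top edge, 12 mm thick (x), 50 mm wide, from 56 to 74 mm above the lower edge. Origin at the middle of the lower edge, z up; 0.15 kg. Starts upright in the rack; either face may look to the bed
- tamper: wooden tamper: flat foot 100 (its x) x 54 (y) x 16 mm with an upright square dark handle, 22 x 22 mm, reaching to 96 mm above the face; origin at the centre of the flat underside, z up along the handle; 0.25 kg. Stands on the cork pad at the start.
- pad: cork pad fixed to the bench, 140 (x) x 90 (y) x 4 mm; origin on the bench under its middle
- bed_lump_A: eight-sided terracotta-coloured fireclay lump, 30 mm across its flats, 62 mm long; origin at its centre, its own y axis runs along its length (either way round; it may rest on any of its flats), 0.07 kg. Lies in the bed from the start, across it on the floor
- bed_lump_B: eight-sided terracotta-coloured fireclay lump, 30 mm across its flats, 62 mm long; origin at its centre, its own y axis runs along its length (either way round; it may rest on any of its flats), 0.07 kg. Lies in the bed from the start, across it on the floor
- bed_lump_C: eight-sided terracotta-coloured fireclay lump, 30 mm across its flats, 62 mm long; origin at its centre, its own y axis runs along its length (either way round; it may rest on any of its flats), 0.07 kg. Lies in the bed from the start, across it; it rides high on the two others, over the gap between them
- lump_0: eight-sided terracotta-coloured fireclay lump, 30 mm across its flats, 62 mm long; origin at its centre, its own y axis runs along its length (either way round; it may rest on any of its flats), 0.07 kg. Lies loose on the bench at the start, or is absent (None)
- lump_1: eight-sided terracotta-coloured fireclay lump, 30 mm across its flats, 62 mm long; origin at its centre, its own y axis runs along its length (either way round; it may rest on any of its flats), 0.07 kg. Lies loose on the bench at the start, or is absent (None)
- lump_2: eight-sided terracotta-coloured fireclay lump, 30 mm across its flats, 62 mm long; origin at its centre, its own y axis runs along its length (either way round; it may rest on any of its flats), 0.07 kg. Lies loose on the bench at the start, or is absent (None)
- lump_3: eight-sided terracotta-coloured fireclay lump, 30 mm across its flats, 62 mm long; origin at its centre, its own y axis runs along its length (either way round; it may rest on any of its flats), 0.07 kg. Lies loose on the bench at the start, or is absent (None)
- steel_block: ground steel block 58 x 88 x 26 mm, a bystander
There are look-alikes about, which are no part of the job. What is shaped like the lump_0 but yellow is not meant.

How it is judged:
By the outcome, as a careful person would: the job done as asked, in the order asked, and still so for the second after the job is handed in, with the robot touching nothing.
Of lump_0, lump_1, lump_2, lump_3 only 3 to 4 are there at a start; the rules pass over those that are not, and their reading is None.
At some moment in a run one of lump_0, lump_1, lump_2, lump_3 may be knocked a few centimetres aside while the robot is not near it.
It also fails if it takes over 176 s, if anything falls off the work surface, if the arm or the gripper's body presses on something with over 40 N, if the wrist force passes 120 N, or if a joint passes its speed limit or range.

ROBOT

A 6-joint arm with a two-finger parallel gripper is mounted at the origin on the work surface; the furniture and walls round the work are solid. World frame = base frame: x ahead of the robot, y to its left, z up, the work surface at z = 0. Lengths are in mm, angles in rad, forces in N, time in s.
With the tool pointing down it reaches from about 375 to 825 mm from the base axis. Payload 5.5 kg.
Tool frame: the origin (TCP) lies midway between the tips of the shut fingers; the grasp point (between the pads) lies 19 mm behind it; z points along the fingers, y is the line along which they close (so a half turn about z gives the same grasp; the last joint's range is limited). The gripper opens to 85 mm and grips with 20 to 120 N. Pads are 22 mm wide; open, the fingers measure 114 mm over their backs; the gripper's body (76 mm by 85 mm) begins 54 mm behind the grasp point. The pads swing forward as they close: fully open they stand 13 mm farther back than shut.
Start: joints at [-1.136, 0.314, -0.047, 1.21, 0, 1.571], TCP at [252.734, -544.17, 231.299] pointing down, gripper open.
Joint ranges: [-2.67, 2.67], [-0.69, 1.73], [-1.03, 1.25], [-2.08, 2.16], [-1.42, 1.45], [-3.14, 3.14]. Speed limits (rad/s): [2.39, 2.39, 3.01, 3.14, 3.14, 3.14].

INTERFACE

Orientations are given as a rotation vector (axis times angle).
In Python, from rig import env gives the robot as it stands.
- The arm moves only by the tool send_rows, never from a script. Its argument "motion" is a list of rows, each a list of 5 numbers: the shift along the tool's x, y, z in m, then the turn about the tool's z in rad, then the closure, from 0 (fully open) to 1 (shut). In form: [[dx, dy, dz, spin, grip], ...]. A call has 1 to 20 rows; each row shifts and turns the commanded pose from where the row before left it, along the tool's axes as they then stand; what a row does not reach is not made up. A row lasts 1/12 s, in which the tool goes at most 41.7 mm and 7.16 degrees, less where a joint would pass 70% of its speed; a pose out of reach is approached as far as the arm can. A call with a gripper value outside its range is refused whole. The fingers move at their own pace and stop on an object; "force" is the grip in N (left out, the last holds). Time passes only in rows, so rows that do not move let the fingers close. It gives the time, the measured TCP pose, the force, the opening and the grip force at its end, in the units of the state.
- env.sense(): the state, without advancing time (a new reading comes with each control period).
- env.get_image(name): name is "scene" or "top" or "wrist"; returns the picture (400x640x3 uint8, red, green, blue); there is no depth.
- env.get_calibration(name): a dict with "intrinsics" (3x3 intrinsics, pixels), "rvec" (rotation vector, rad) and "tvec" (3), from world to camera coordinates, as OpenCV has them. Camera axes: x right, y down, z forward; pixel columns grow to the right and rows downward; lengths in mm; the calibration is good to about 2 mm. The wrist camera is an equidistant fisheye: a pixel r from the principal point sees the ray r / f radians off the axis. A picture is of the moment at which its call begins: read the wrist's pose just before it. get_calibration takes no time and is no camera call; for the wrist camera it gives the pose at the moment of the call.
- env.job_done(): hands the job in; it is judged then, once.
Trained networks look in the newest picture that a camera, given by its name, has taken for a name from the list of things; names that differ only in an ending like _2 or _b are one class to them, and where a whole thing is asked for, a point or a joint stands for the part that bears it (a point fixed in the world has none). Each returns a list of dicts, best first, with "confidence" (0 to 1); they miss things now and then, are a little off and sometimes report something else, mostly with a low value. They report only what shows in the picture. A call takes as long as a camera call. They do not tell look-alikes from the thing itself.
- env.recognise(label, camera): "at" ([x, y, z] in mm, in the coordinates of the camera as it stood for that picture, good to about 4 mm: the middle of the surface that is visible of it).
The state is a dict: "clock": time; "joint_positions": joint angles; "qvel": joint speeds; "tau": joint torques, N m; "eef_pos": TCP position; "ee_rot": TCP orientation; "wrist_force": force on the tool from outside, world axes, zero at the start; "wrist_torque": the same for the moment, N m; "finger_gap": finger opening in mm; "gripper_force": force on a finger pad.
Only numpy, scipy, OpenCV 4.12 (cv2) and the standard library are available. Lean on these libraries where they do the work, as an engineer would, in place of code of your own. Each camera call takes 0.05 s, during which the arm holds its last target. There are 200 camera calls.

## Working session

There is one attempt and no reset: what is moved stays moved. The work goes in short steps, Python scripts to look and compute and a tool call to move; the robot and the scene stay as the last step left them, time stands still between calls to the robot, and variables do not carry over. Pictures are saved under pics/ and viewed, at most 14 in all, crops included, and the job is handed in when it is done.

Besides the shell and the picture viewer there is one more tool, called after "Request:" as name(argument=value, ...), one argument or row to a line, values as JSON. send_rows: Moves the arm, as the interface text tells. Its arguments: {"type":"object","properties":{"motion":{"type":"array"},"force":{"type":"number"}},"required":["motion"]}

```bash
ls; mkdir -p pics
cat > h.py <<'E'
import numpy as np, cv2
from rig import env
from scipy.spatial.transform import Rotation as R
def cal(c):
    k=env.get_calibration(c); return np.array(k['intrinsics']),R.from_rotvec(np.ravel(k['rvec'])).as_matrix(),np.ravel(k['tvec'])
def snap(c,n=None):
    im=env.get_image(c)
    if n: cv2.imwrite(f'pics/{n}.png',im[:,:,::-1])
    return im
def toworld(c,p):
    K,Rm,t=cal(c); return Rm.T@(np.array(p)-t)
def pix(c,P):
    K,Rm,t=cal(c); q=K@(Rm@np.array(P,float)+t); return q[:2]/q[2]
def ray(c,uv,z):
    K,Rm,t=cal(c); d=Rm.T@np.linalg.inv(K)@np.array([uv[0],uv[1],1.]); o=-Rm.T@t
    return o+d*(z-o[2])/d[2]
def rec(l,c):
    for d in env.recognise(l,c):
        w=toworld(c,d['at']); print(l,c,round(d['confidence'],2),w.round(0), pix(c,w).round(0) if c!='wrist' else '')
E
python3 - <<'E'
from h import *
print(env.sense())
snap('top','top0');snap('scene','sc0')
for l in ['tray','plate','plate_rack','tamper','pad','lump_0','steel_block']: rec(l,'top')
for c in ['top','scene']: 
    K,Rm,t=cal(c); print(c,K.round(1).tolist(),(-Rm.T@t).round(0))
E
```

```text
pics
{'clock': 0.0, 'joint_positions': array([-1.13598468e+00,  3.14236238e-01, -4.80876027e-02,  1.21017397e+00,
       -1.84769709e-05,  1.57080766e+00]), 'qvel': array([ 8.83774284e-05, -2.15667232e-04,  3.82600386e-04, -2.10047909e-04,
        5.53369710e-04, -4.30571781e-04]), 'tau': array([ 2.30948826e-03, -5.39591789e+01,  3.39747512e+01,  1.92091969e-02,
        3.28250881e-04,  1.72893465e-05]), 'eef_pos': array([ 252.49696006, -543.65280533,  230.42468789]), 'ee_rot': array([-3.06602583e+00, -6.77257996e-01,  6.04525221e-04]), 'wrist_force': array([0.24308073, 0.48054782, 0.02259107]), 'wrist_torque': array([ 0.05514602,  0.02500198, -0.08550555]), 'gripper_force': 0.0, 'finger_gap': 85.2628389024145}
tray top 0.6 [574. -74.   4.] [316. 175.]
tray top 0.39 [ 552. -298.   16.] [414. 186.]
plate top 0.68 [462. 146.  78.] [213. 220.]
tamper top 0.83 [ 551. -296.   18.] [413. 187.]
tamper top 0.48 [578. -33.  33.] [298. 171.]
pad top 0.74 [ 575. -311.    1.] [418. 178.]
lump_0 top 0.86 [426. -46.  31.] [302. 239.]
lump_0 top 0.75 [343. 130.  34.] [222. 274.]
lump_0 top 0.67 [ 433. -121.   30.] [335. 236.]
lump_0 top 0.61 [567. 167.  27.] [210. 173.]
steel_block top 0.72 [ 688. -247.   28.] [394. 126.]
steel_block top 0.33 [578. -75.   6.] [317. 173.]
top [[472.5, 0.0, 313.5], [0.0, 472.5, 202.1], [0.0, 0.0, 1.0]] [ 458.  -60. 1092.]
scene [[406.9, 0.0, 317.9], [0.0, 406.9, 201.4], [0.0, 0.0, 1.0]] [148. 691. 515.]
```

Run:
```python
import cv2
im=cv2.imread('pics/top0.png'); 
cv2.imwrite('pics/top0c.png',cv2.resize(im[90:310,170:470],None,fx=2.66,fy=2.66,interpolation=cv2.INTER_CUBIC))
```

```text
(no output)
```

View pics/top0c.png

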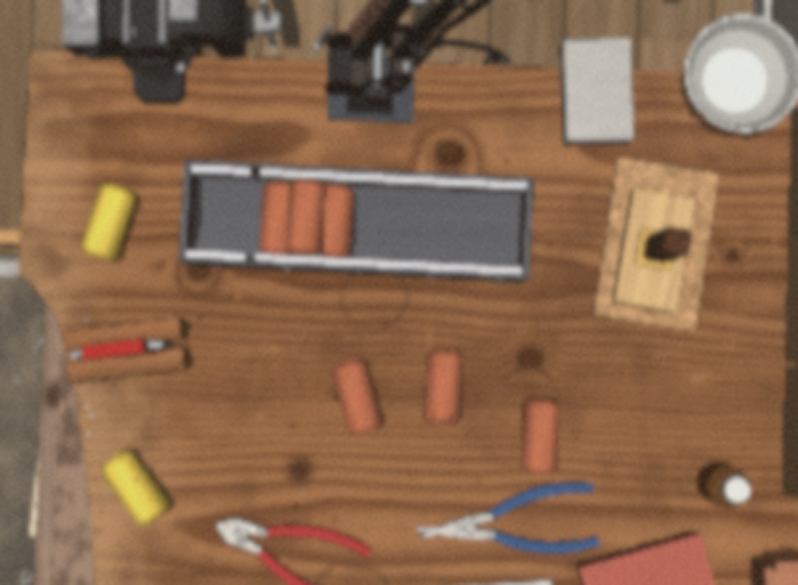

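View pics/sc0.png

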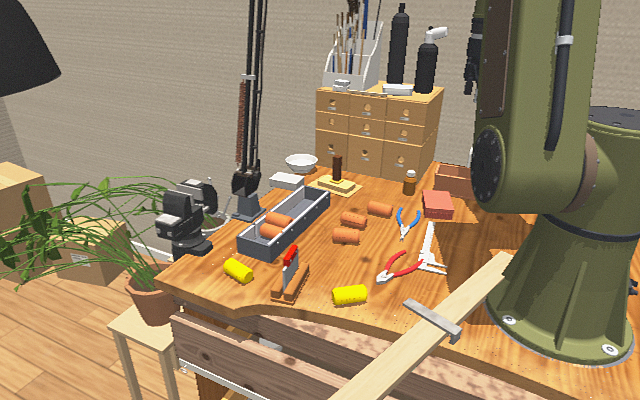

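The bed's three lumps are at crop (275–340, 220). Loose terracotta lumps are at crop (358,397), (443,386) and (540,436). The yellow ones at (109,221) and (136,487) are look-alikes, so I leave them. The plate's red strip is at (112,350) in its rack, the guides are at (250,172/258) and the tamper is at (665,243). I'm going over the plate first.

Request:
send_rows(
  motion=[
    [0.024,-0.027,-0.001,0,0],
    [0.024,-0.027,-0.001,0,0],
    [0.024,-0.027,-0.001,0,0],
    [0.024,-0.027,-0.001,0,0],
    [0.024,-0.027,-0.001,0,0],
    [0.024,-0.027,-0.001,0,0],
    [0.024,-0.027,-0.001,0,0],
    [0.024,-0.027,-0.001,0,0],
    [0.024,-0.027,-0.001,0,0],
    [0.024,-0.027,-0.001,0,0],
    [0.024,-0.027,-0.001,0,0],
    [0.024,-0.027,-0.001,0,0],
    [0.024,-0.027,-0.001,0,0],
    [0.024,-0.027,-0.001,0,0],
    [0.024,-0.027,-0.001,0,0],
    [0.024,-0.027,-0.001,0,0],
    [0.024,-0.027,-0.001,0,0],
    [0.024,-0.027,-0.001,0,0],
    [0.024,-0.027,-0.001,0,0],
    [0.024,-0.027,-0.001,0,0],
  ],
)

```text
clock: 2.12
eef_pos: [460.8, 149.7, 251.6]
ee_rot: [3.067, 0.678, 0.001]
wrist_force: [0.4, -0.4, -0.7]
finger_gap: 85.0
gripper_force: 0.0
```

Request:
send_rows(
  motion=[
    [0,0,0,-0.12,0],
    [0,0,0,-0.12,0],
    [0,0,0,-0.12,0],
    [0,0,0,-0.12,0],
    [0,0,0,-0.12,0],
    [0,0,0,-0.12,0],
    [0,0,0,-0.12,0],
    [0,0,0,-0.12,0],
    [0,0,0,-0.12,0],
    [0,0,0,-0.12,0],
    [0,0,0,0,0],
    [0,0,0,0,0],
  ],
)

```text
clock: 3.12
eef_pos: [460.6, 147.8, 251.4]
ee_rot: [2.153, 2.288, 0.0]
wrist_force: [-0.2, -0.2, -0.7]
finger_gap: 85.3
gripper_force: 0.0
```

```bash
cat >> h.py <<'E'
def wray(uv,z,k=None):
    K,Rm,t=k or cal('wrist'); x,y=(uv[0]-K[0,2])/K[0,0],(uv[1]-K[1,2])/K[1,1]; r=np.hypot(x,y)
    c=np.array([x/r*np.sin(r),y/r*np.sin(r),np.cos(r)]); d=Rm.T@c; o=-Rm.T@t
    return o+d*(z-o[2])/d[2]
def wpix(P,k=None):
    K,Rm,t=k or cal('wrist'); c=Rm@np.array(P,float)+t; r=np.hypot(c[0],c[1]); th=np.arctan2(r,c[2])
    return np.array([K[0,0]*th*c[0]/r+K[0,2],K[1,1]*th*c[1]/r+K[1,2]])
def rectify(im,x0,x1,y0,y1,z,s,k=None):
    "orthophoto at height z; columns = world -y (left +y), rows = world -x; s px/mm"
    K,Rm,t=k or cal('wrist')
    ys=np.arange(y1,y0,-1/s); xs=np.arange(x1,x0,-1/s); X,Y=np.meshgrid(xs,ys,indexing='ij')
    c=np.stack([X,Y,0*X+z],-1)@Rm.T+t; r=np.hypot(c[...,0],c[...,1])+1e-9; th=np.arctan2(r,c[...,2])
    return cv2.remap(im,(K[0,0]*th*c[...,0]/r+K[0,2]).astype('f'),(K[1,1]*th*c[...,1]/r+K[1,2]).astype('f'),cv2.INTER_CUBIC)
def st():
    s=env.sense(); M=R.from_rotvec(s['ee_rot']).as_matrix()
    print('t',round(s['clock'],2),'tcp',s['eef_pos'].round(1),'yawY',np.degrees(np.arctan2(M[1,1],M[0,1])).round(2),'tilt',M[:,2].round(3),'F',s['wrist_force'].round(1),'gap',round(s['finger_gap'],1),'gf',round(s['gripper_force'],1),'q6',round(s['joint_positions'][5],2))
    return s,M
def go(x,y,z):
    "remaining shift in tool axes, mm"
    s,M=st(); print('tool shift',(M.T@(np.array([x,y,z])-s['eef_pos'])).round(1))
E
python3 - <<'E'
from h import *
st(); snap('wrist','w1'); rec('plate','wrist');rec('plate_rack','wrist');K,Rm,t=cal('wrist');print(K.tolist(),(-Rm.T@t).round(1),Rm.round(2).tolist())
E
```

```text
t 3.12 tcp [460.6 147.8 251.4] yawY 3.48 tilt [ 0.  0. -1.] F [-0.2 -0.2 -0.7] gap 85.3 gf 0.0 q6 1.82
plate wrist 0.79 [459. 156.  81.] 
plate_rack wrist 0.68 [454. 160.  26.] 
[[309.70691628693146, 0.0, 325.3775626659142], [0.0, 309.70691628693146, 198.00507651692854], [0.0, 0.0, 1.0]] [455.3 218.5 394.2] [[1.0, 0.06, 0.0], [0.06, -0.96, 0.28], [0.02, -0.28, -0.96]]
```

View pics/w1.png

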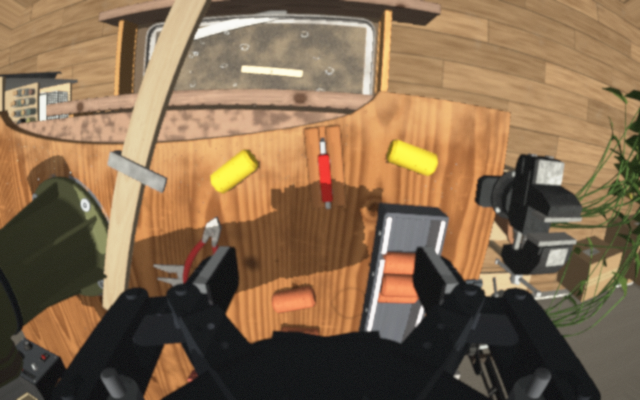

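The wrist view shows the red plate strip at (325,178) in the rack and the tray with its guide notches at (385–445, 250). I'll measure both precisely.

Run:
```python
from h import *
im=cv2.imread('pics/w1.png')[:,:,::-1].copy(); k=cal('wrist')
def ortho(x0,x1,y0,y1,z,s,n):
    o=rectify(im,x0,x1,y0,y1,z,s,k); cv2.imwrite(f'pics/{n}.png',o[:,:,::-1]); return o
o=ortho(420,500,100,220,82,6,'o1')
m=((o[...,0]>150)&(o[...,1]<80)&(o[...,2]<80)).astype('u1')
n,l,s,c=cv2.connectedComponentsWithStats(m); i=1+np.argmax(s[1:,4]); p=np.argwhere(l==i)
r=cv2.minAreaRect(p[:,::-1].astype('f')); print(r, 'centre', 500-r[0][1]/6, 220-r[0][0]/6, 'size',np.array(r[1])/6)
a=ortho(420,500,80,240,82,5,'o1'); b=rectify(im,500,640,-40,100,44,4,k)
a2=rectify(im,400,500,90,230,28,4,k)
W=np.zeros((600,800,3),'u1'); W[:400,:560]=a2; 
cv2.imwrite('pics/o2.png',np.hstack([cv2.resize(a2[:, :],(400,286)),cv2.copyMakeBorder(cv2.resize(b,(400,400)),0,0,0,0,0)[:286]])[:,:,::-1])
# top camera rectified too
t=cv2.imread('pics/top0.png')
K,Rm,tt=cal('top'); s=2.5
ys=np.arange(120,-240,-1/s); xs=np.arange(650,500,-1/s); X,Y=np.meshgrid(xs,ys,indexing='ij')
q=(np.stack([X,Y,0*X+44],-1)@Rm.T+tt)@K.T
T=cv2.remap(t,(q[...,0]/q[...,2]).astype('f'),(q[...,1]/q[...,2]).astype('f'),cv2.INTER_CUBIC)
B=rectify(im,500,650,-240,120,44,s,k)[:,:,::-1]
O=np.vstack([T,B])[:,:]; O=cv2.resize(O,(800,int(800/O.shape[1]*O.shape[0]))); cv2.imwrite('pics/o3.png',O); print(O.shape)
```

```text
((366.4966125488281, 249.4586181640625), (77.5644760131836, 192.74855041503906), 85.2363510131836) centre 458.42356363932294 158.91723124186197 size [12.92741267 32.1247584 ]
(666, 800, 3)
```

View pics/o3.png

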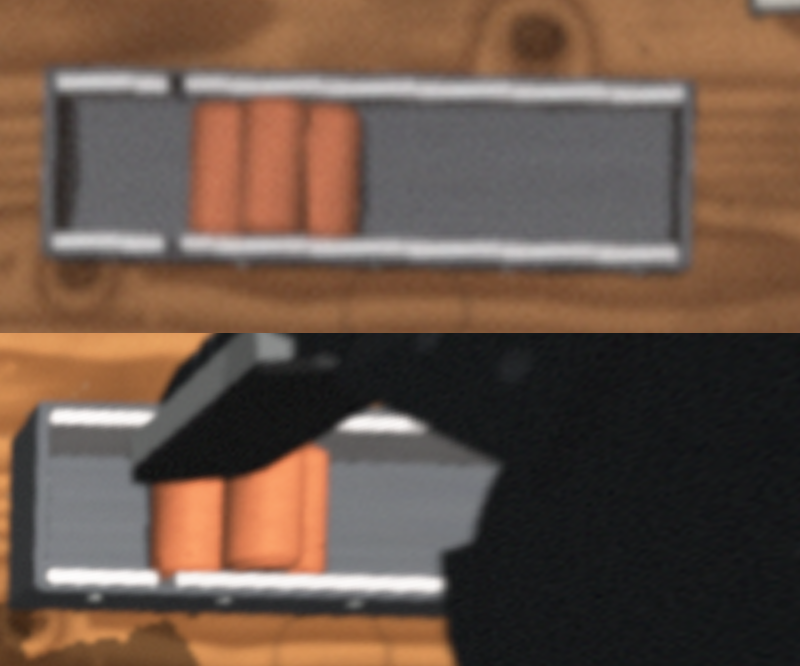

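Run:
```python
from h import *
im=cv2.imread('pics/w1.png')[:,:,::-1].copy(); k=cal('wrist')
K,Rm,tt=cal('top'); t=cv2.imread('pics/top0.png')[:,:,::-1].copy()
s=6
X,Y=np.meshgrid(np.arange(500,420,-1/s),np.arange(220,100,-1/s),indexing='ij')
q=(np.stack([X,Y,0*X+82],-1)@Rm.T+tt)@K.T
T=cv2.remap(t,(q[...,0]/q[...,2]).astype('f'),(q[...,1]/q[...,2]).astype('f'),cv2.INTER_CUBIC)
W=rectify(im,420,500,100,220,82,s,k)
for o in (W,T):
    o=o.astype(int); m=((o[...,0]>1.9*o[...,1])&(o[...,0]>2.2*o[...,2])&(o[...,0]>100)).astype('u1')
    n,l,st_,c=cv2.connectedComponentsWithStats(m); i=1+np.argmax(st_[1:,4]); p=np.argwhere(l==i)
    r=cv2.minAreaRect(p[:,::-1].astype('f')); print(500-r[0][1]/s, 220-r[0][0]/s,np.array(r[1])/s,r[2])
cv2.imwrite('pics/o4.png',np.vstack([W,T])[:,:,::-1][:, :].copy()); print(np.vstack([W,T]).shape)
```

```text
459.13892618815106 149.98375447591144 [13.47788239 51.01543681] 79.96978759765625
460.2660878499349 145.4771779378255 [13.29272842 49.94011434] 81.38435363769531
(960, 720, 3)
```

```bash
python3 -c "
import cv2
i=cv2.imread('pics/o4.png');cv2.imwrite('pics/o4s.png',cv2.resize(i,None,fx=.62,fy=.62))"
```

```text
(no output)
```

View pics/o4s.png

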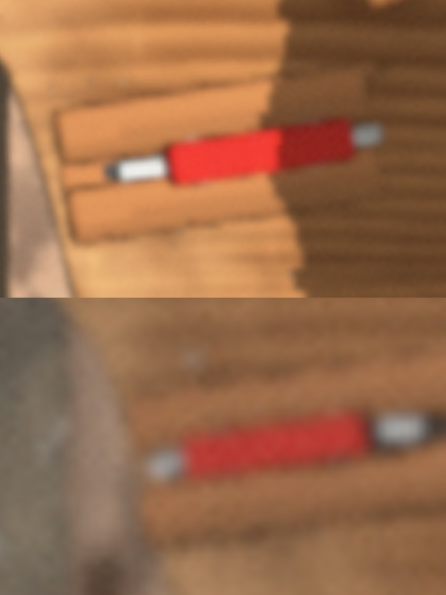

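The two cameras agree: strip centre about (459.7, 148), yaw about 9.3°, size 13×51 mm as given. I'm grasping the plate.

Request:
send_rows(
  motion=[
    [0,-0.001,0.02,-0.1,0.3],
    [0,0,0.03,0,0.5],
    [0,0,0.03,0,0.5],
    [0,0,0.03,0,0.5],
    [0,0,0.03,0,0.5],
    [0,0,0.025,0,0.5],
    [0,0,0.015,0,0.5],
    [0,0,0.01,0,0.5],
    [0,0,0.004,0,0.5],
    [0,0,0,0,0.7],
    [0,0,0,0,1],
    [0,0,0,0,1],
    [0,0,0,0,1],
    [0,0,0,0,1],
    [0,0,0,0,1],
    [0,0,0,0,1],
  ],
  force=50,
)

```text
clock: 4.6
eef_pos: [460.7, 148.1, 58.5]
ee_rot: [2.031, 2.395, 0.003]
wrist_force: [-0.9, -0.3, 5.9]
finger_gap: 10.9
gripper_force: 50.2
```

```bash
python3 -c "
from h import *
st()"
```

```text
t 4.6 tcp [460.7 148.1  58.5] yawY 9.39 tilt [ 0.002  0.001 -1.   ] F [-0.9 -0.3  5.9] gap 10.9 gf 50.2 q6 1.72
```

Request:
send_rows(
  motion=[
    [0,0,-0.01,0,1],
    [0,0,-0.02,0,1],
    [0,0,-0.03,0,1],
    [0,0,-0.04,-0.1,1],
    [0,0,0,-0.115,1],
    [0,0,0,-0.117,1],
    [0,0,0,-0.117,1],
    [0,0,0,-0.117,1],
    [0,0,0,-0.117,1],
    [0,0,0,-0.117,1],
    [0,0,0,-0.117,1],
    [0,0,0,-0.117,1],
    [0,0,0,-0.117,1],
    [0,0,0,-0.117,1],
    [0,0,0,-0.117,1],
    [0,0,0,-0.117,1],
    [0,0,0,0,1],
  ],
)

```text
clock: 6.02
eef_pos: [459.3, 147.6, 157.7]
ee_rot: [0.154, -3.137, 0.0]
wrist_force: [0.7, -0.1, -1.8]
finger_gap: 11.4
gripper_force: 49.3
```

Request:
send_rows(
  motion=[
    [-0.0118,-0.0103,0,0,1],
    [-0.0118,-0.0103,0,0,1],
    [-0.0118,-0.0103,0,0,1],
    [-0.0118,-0.0103,0,0,1],
    [-0.0118,-0.0103,0,0,1],
    [-0.0118,-0.0103,0,0,1],
    [-0.0118,-0.0103,0,0,1],
    [-0.0118,-0.0103,0,0,1],
    [-0.0118,-0.0103,0,0,1],
    [-0.0118,-0.0103,0,0,1],
    [0,0,0.02,0,1],
    [0,0,0.02,0,1],
    [0,0,0.008,0,1],
    [0,0,0,0,1],
    [0,0,0,0,1],
  ],
)

```text
clock: 7.27
eef_pos: [586.7, 55.9, 109.0]
ee_rot: [0.148, -3.137, 0.0]
wrist_force: [0.0, 0.1, -1.3]
finger_gap: 11.0
gripper_force: 49.2
```

Run:
```python
from h import *
st(); im=snap('wrist','w2'); snap('top','top2'); np.save('k2.npy',np.array(cal('wrist'),dtype=object),allow_pickle=True)
i=cv2.imread('pics/w2.png'); t=cv2.imread('pics/top2.png')
cv2.imwrite('pics/c2.png',np.vstack([cv2.resize(i[100:330,130:510],(760,460))]))
```

```text
t 7.27 tcp [586.7  55.9 109. ] yawY 95.42 tilt [-0.001 -0.    -1.   ] F [ 0.   0.1 -1.3] gap 11.0 gf 49.2 q6 0.0Traceback (most recent call last):
  File "<stdin>", line 2, in <module>
ValueError: could not broadcast input array from shape (3,3) into shape (3,)
```

Request:
send_rows(
  motion=[
    [0,0,0,0.119,1],
    [0.005,-0.0068,0,0,1],
    [0.005,-0.0068,0,0,1],
    [0,0,0,0,1],
    [0,0,0,0,1],
  ],
)

```text
clock: 7.78
eef_pos: [576.2, 42.5, 109.8]
ee_rot: [0.036, 3.141, 0.0]
wrist_force: [0.3, -0.8, -2.0]
finger_gap: 11.0
gripper_force: 49.3
```

Run:
```python
from h import *
st(); im=snap('wrist','w2'); snap('top','top2')
i=cv2.imread('pics/w2.png')
cv2.imwrite('pics/c2.png',cv2.resize(i[100:330,130:510],(760,460)))
```

```text
t 7.78 tcp [576.2  42.5 109.8] yawY 88.69 tilt [ 0.  0. -1.] F [ 0.3 -0.8 -2. ] gap 11.0 gf 49.3 q6 0.1
```

View pics/c2.png

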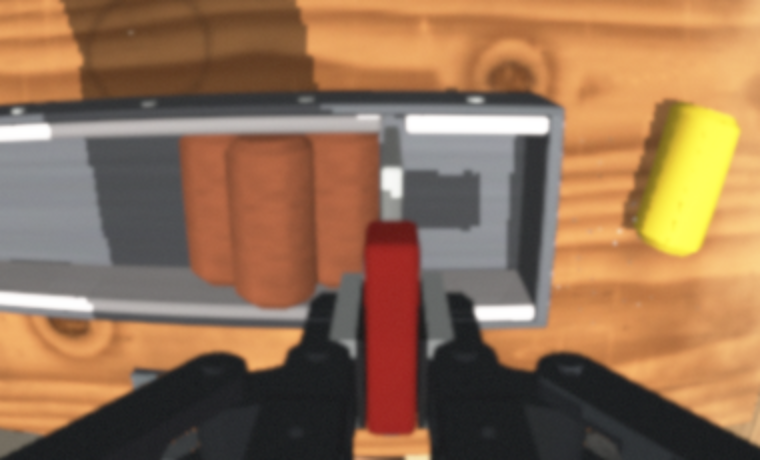

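Run:
```python
from h import *
i=cv2.imread('pics/w2.png'); k=cal('wrist'); s,M=st(); p0=s['eef_pos']
u0,v0,u1,v1=280,140,380,215; f=8
c=cv2.resize(i[v0:v1,u0:u1],None,fx=f,fy=f,interpolation=cv2.INTER_CUBIC)
def dot(P,col):
    q=(wpix(P,k)-[u0,v0]+.5)*f; cv2.circle(c,tuple(int(v) for v in q),4,col,-1); return q.round(0)
a=np.radians(88.6); ex=np.array([np.cos(a),np.sin(a),0]); ey=np.array([-np.sin(a),np.cos(a),0])
g=np.array([576.4,41.2,0])
for x in (-4,4):
    for y in (33,39):
        for z in (44,6):print('groove',x,y,z,dot(g+ex*x+ey*y+[0,0,z],(0,255,0) if z==44 else (0,255,255)))
b=p0-[0,0,50.5]
ax,ay=M[:,1],M[:,0]
for x in (-2.5,2.5):
    for z in (0,58): print('plate',x,z,dot(b+ax*x+ay*37.5+[0,0,z],(255,0,0)))
for x in (-6,6): print('strip',dot(b+ax*x+ay*25+[0,0,74],(255,0,255)))
cv2.imwrite('pics/c3.png',c)
```

```text
t 7.88 tcp [576.7  42.9 109.7] yawY 88.68 tilt [ 0.001  0.    -1.   ] F [ 0.1 -0.1 -1. ] gap 10.7 gf 49.3 q6 0.1
groove -4 33 44 [293. 218.]
groove -4 33 6 [304. 151.]
groove -4 39 44 [293. 149.]
groove -4 39 6 [304.  91.]
groove 4 33 44 [387. 218.]
groove 4 33 6 [384. 151.]
groove 4 39 44 [387. 149.]
groove 4 39 6 [384.  91.]
plate -2.5 0 [327. 200.]
plate -2.5 58 [311. 377.]
plate 2.5 0 [390. 200.]
plate 2.5 58 [400. 377.]
strip [238. 687.]
strip [471. 687.]
```

View pics/c3.png

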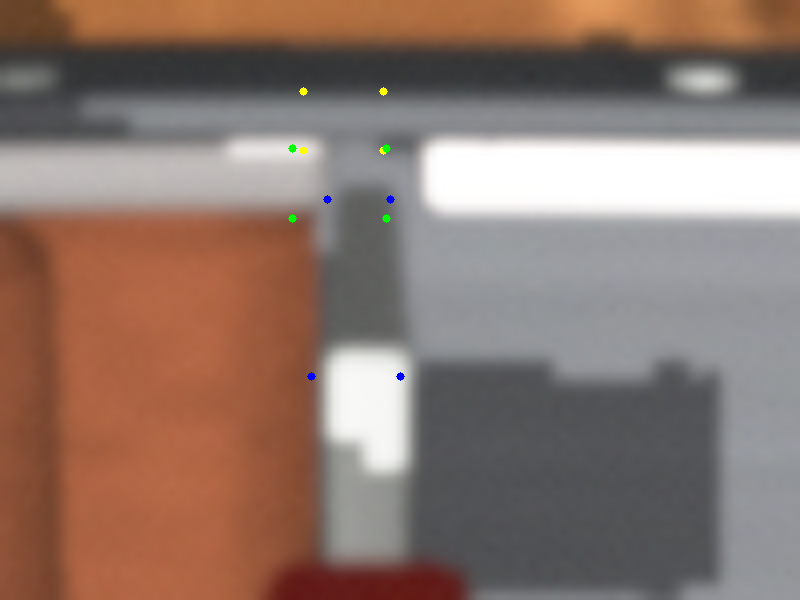

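The wrist overlay shows the plate end at crop (368,188) in line with the groove centre at (370,175). It needs only about −0.5 mm along tool x, so I lower in steps and watch the force.

Request:
send_rows(
  motion=[
    [-0.0005,0,0.005,0,1],
    [0,0,0.005,0,1],
    [0,0,0.004,0,1],
    [0,0,0.003,0,1],
    [0,0,0.003,0,1],
    [0,0,0.003,0,1],
    [0,0,0,0,1],
  ],
)

```text
clock: 8.47
eef_pos: [576.5, 43.0, 85.4]
ee_rot: [-0.037, -3.14, 0.0]
wrist_force: [-0.3, -0.3, -0.8]
finger_gap: 11.1
gripper_force: 49.3
```

```bash
python3 -c "
from h import *
st()"
```

```text
t 8.47 tcp [576.5  43.   85.4] yawY 88.64 tilt [-0.001 -0.    -1.   ] F [-0.3 -0.3 -0.8] gap 11.1 gf 49.3 q6 0.1
```

Request:
send_rows(
  motion=[
    [0,0,0.005,0,1],
    [0,0,0.005,0,1],
    [0,0,0.005,0,1],
    [0,0,0.005,0,1],
    [0,0,0.003,0,1],
    [0,0,0.003,0,1],
    [0,0,0,0,1],
  ],
)

```text
clock: 9.05
eef_pos: [576.5, 43.0, 59.5]
ee_rot: [-0.037, -3.14, 0.0]
wrist_force: [0.1, 0.4, -1.0]
finger_gap: 10.8
gripper_force: 49.3
```

Request:
send_rows(
  motion=[
    [0,0,0.002,0,1],
    [0,0,0.001,0,1],
    [0,0,0.001,0,1],
    [0,0,0,0,1],
  ],
)

```text
clock: 9.38
eef_pos: [577.3, 43.0, 56.5]
ee_rot: [0.037, 3.141, 0.0]
wrist_force: [0.5, -0.2, -1.0]
finger_gap: 11.1
gripper_force: 49.4
```

```bash
python3 -c "
from h import *
st()"
```

```text
t 9.38 tcp [577.3  43.   56.5] yawY 88.64 tilt [ 0.001  0.    -1.   ] F [ 0.5 -0.2 -1. ] gap 11.1 gf 49.4 q6 0.1
```

Request:
send_rows(
  motion=[
    [0,0,0.001,0,1],
    [0,0,0.001,0,1],
    [0,0,0.001,0,1],
    [0,0,0.001,0,1],
    [0,0,0,0,1],
  ],
)

```text
clock: 9.8
eef_pos: [578.0, 43.1, 56.4]
ee_rot: [0.037, 3.138, 0.0]
wrist_force: [-9.8, -0.6, 28.6]
finger_gap: 10.9
gripper_force: 53.7
```

```bash
python3 -c "
from h import *
st()"
```

```text
t 9.8 tcp [578.   43.1  56.4] yawY 88.64 tilt [ 0.003  0.    -1.   ] F [-9.8 -0.6 28.6] gap 10.9 gf 53.7 q6 0.1
```

The plate is home: contact came at exactly the predicted height. I release and lift.

Request:
send_rows(
  motion=[
    [0,0,-0.0035,0,1],
    [0,0,0,0,0.74],
    [0,0,0,0,0.74],
    [0,0,0,0,0.74],
    [0,0,0,0,0.74],
    [0,0,-0.01,0,0.74],
    [0,0,-0.02,0,0.74],
    [0,0,-0.03,0,0.4],
    [0,0,-0.03,0,0.4],
    [0,0,-0.03,0,0.4],
    [0,0,-0.02,0,0.4],
    [0.02,-0.01,0,0,0.4],
    [0.03,-0.03,0,0,0.4],
    [0.03,-0.03,0,0,0.4],
    [0,0,0,0,0.4],
  ],
)

```text
clock: 11.05
eef_pos: [490.7, -27.1, 195.8]
ee_rot: [-0.042, -3.137, 0.003]
wrist_force: [-0.8, 0.1, -0.9]
finger_gap: 51.2
gripper_force: 0.0
```

```bash
cat >> h.py <<'E'
def ortho(c,im,x0,x1,y0,y1,z,s):
    if c=='wrist': return rectify(im,x0,x1,y0,y1,z,s)
    K,Rm,tt=cal(c)
    X,Y=np.meshgrid(np.arange(x1,x0,-1/s),np.arange(y1,y0,-1/s),indexing='ij')
    q=(np.stack([X,Y,0*X+z],-1)@Rm.T+tt)@K.T
    return cv2.remap(im,(q[...,0]/q[...,2]).astype('f'),(q[...,1]/q[...,2]).astype('f'),cv2.INTER_CUBIC)
def lumps(c,im,x0,x1,y0,y1,z=22,s=3):
    "terracotta blobs: centre, size, angle of long axis (world deg, in (0,180))"
    o=ortho(c,im,x0,x1,y0,y1,z,s); h=cv2.cvtColor(o,cv2.COLOR_RGB2HSV)
    m=((h[...,0]>=2)&(h[...,0]<=12)&(h[...,1]>125)&(h[...,2]>70)).astype('u1')
    m=cv2.morphologyEx(m,cv2.MORPH_OPEN,np.ones((5,5),'u1'))
    n,l,S,_=cv2.connectedComponentsWithStats(m)
    for i in range(1,n):
        if S[i,4]<350*s*s: continue
        r=cv2.minAreaRect(np.argwhere(l==i)[:,::-1].astype('f')); b=cv2.boxPoints(r)
        e=max((b[1]-b[0],b[2]-b[1]),key=np.linalg.norm); w=np.array([-e[1],-e[0]])
        print(c,'lump',round(x1-r[0][1]/s,1),round(y1-r[0][0]/s,1),'size',(np.array(r[1])/s).round(0),'axis',round(np.degrees(np.arctan2(w[1],w[0]))%180,1))
    return o,m
E
python3 - <<'E'
from h import *
st(); t=snap('top','top3'); w=snap('wrist','w3')
o,m=lumps('top',t,330,520,-260,100); lumps('wrist',w,330,520,-260,100)
rec('lump_0','wrist'); rec('lump_0','top')
cv2.imwrite('pics/c4.png',np.vstack([cv2.resize(t,(640,400))[90:290],w])[:,:,::-1])
E
```

```text
t 11.05 tcp [490.7 -27.1 195.8] yawY 88.46 tilt [-0.005 -0.002 -1.   ] F [-0.8  0.1 -0.9] gap 51.2 gf 0.0 q6 -0.03
top lump 462.4 -195.2 size [24. 31.] axis 110.4
top lump 438.2 -124.5 size [40. 71.] axis 175.5
top lump 404.7 -206.4 size [85. 50.] axis 10.1
top lump 336.7 -227.0 size [13. 65.] axis 90.0
wrist lump 437.6 -119.3 size [38. 66.] axis 177.8
wrist lump 427.0 -46.2 size [66. 34.] axis 19.9
wrist lump 398.5 -201.2 size [66. 39.] axis 0.0
lump_0 wrist 0.98 [ 431. -114.   29.] 
lump_0 wrist 0.88 [428. -45.  30.] 
lump_0 wrist 0.85 [570. 163.  26.] 
lump_0 wrist 0.73 [ 402. -195.   26.] 
lump_0 wrist 0.73 [348. 134.  30.] 
lump_0 top 0.94 [ 433. -120.   28.] [335. 237.]
lump_0 top 0.81 [ 394. -204.   30.] [372. 255.]
lump_0 top 0.56 [561. 170.  32.] [208. 176.]
```

View pics/c4.png

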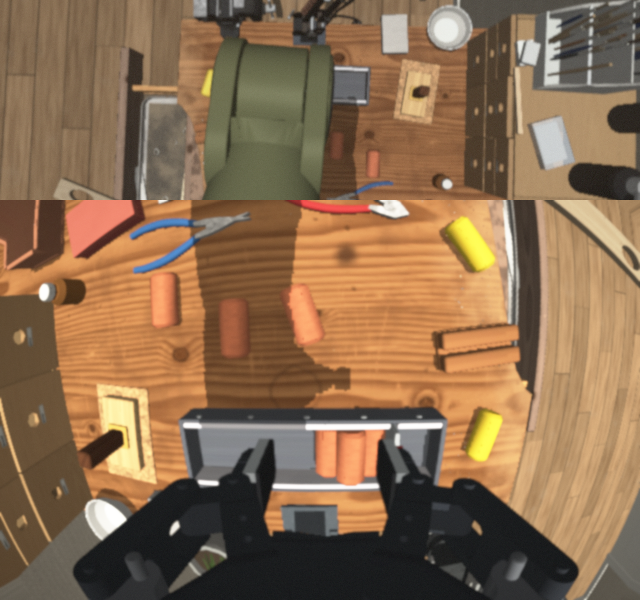

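Loose lumps in the wrist view: (305,315), (235,327) and (164,300). The yellow look-alikes are at (470,243) and (484,435). I take the first at about (427,−46), axis 20°.

Request:
send_rows(
  motion=[
    [0,0,0,-0.094,0.3],
    [0,0,0,-0.094,0.3],
    [0,0,0,-0.094,0.3],
    [0,0,0,-0.092,0.3],
    [0.022,0.0013,0,0,0.3],
    [0.022,0.0013,0,0,0.3],
    [0.022,0.0013,0.03,0,0.3],
    [0,0,0.03,0,0.3],
    [0,0,0.03,0,0.3],
    [0,0,0.03,0,0.3],
    [0,0,0.03,0,0.3],
    [0,0,0.02,0,0.3],
    [0,0,0.012,0,0.3],
    [0,0,0.006,0,0.3],
    [0,0,0.003,0,0.3],
  ],
)

```text
clock: 12.5
eef_pos: [433.5, -42.4, 3.9]
ee_rot: [0.549, -3.092, -0.001]
wrist_force: [0.0, -0.6, 0.7]
finger_gap: 60.1
gripper_force: 0.0
```

```bash
python3 -c "
from h import *
go(427,-46,3); w=snap('wrist','w4'); lumps('wrist',w,370,480,-110,20)"
```

```text
t 12.5 tcp [433.5 -42.4   3.9] yawY 110.13 tilt [-0.001  0.    -1.   ] F [ 0.  -0.6  0.7] gap 60.1 gf 0.0 q6 -0.45
tool shift [ 7.3 -1.2  0.9]
wrist lump 432.7 -105.8 size [65.  8.] axis 0.0
wrist lump 425.3 -47.1 size [70. 32.] axis 17.9
```

Request:
send_rows(
  motion=[
    [0.004,-0.0007,0.0005,0,0.3],
    [0.004,-0.0008,0,0,0.3],
    [0,0,0,0,0.6],
    [0,0,0,0,1],
    [0,0,0,0,1],
    [0,0,0,0,1],
    [0,0,0,0,1],
    [0,0,0,0,1],
    [0,0,-0.02,0,1],
    [0,0,-0.03,0,1],
    [0,0,-0.03,0,1],
    [0,0,-0.03,0.06,1],
    [0,0,0,0.11,1],
    [0,0,0,0.11,1],
    [0,0,0,0.095,1],
    [0,0,0,0,1],
  ],
)

```text
clock: 13.88
eef_pos: [426.5, -47.2, 114.9]
ee_rot: [0.043, 3.14, -0.0]
wrist_force: [-0.2, -0.4, -0.6]
finger_gap: 28.9
gripper_force: 49.8
```

```bash
cat >> h.py <<'E'
a_=np.radians(88.6); EX=np.array([np.cos(a_),np.sin(a_),0]); EY=np.array([-np.sin(a_),np.cos(a_),0]); G=np.array([576.3,43.2,0])
def tray(x,y=0,z=0): return G+EX*(x-.081*1000)+EY*y+[0,0,z]
E
python3 -c "
from h import *
p=tray(-110); print(p); go(p[0],p[1],70)"
```

```text
[ 571.63345397 -147.74298455    0.        ]
t 13.88 tcp [426.5 -47.2 114.9] yawY 88.44 tilt [ 0.001 -0.    -1.   ] F [-0.2 -0.4 -0.6] gap 28.9 gf 49.8 q6 -0.08
tool shift [-147.8  -96.6   45. ]
```

Request:
send_rows(
  motion=[
    [-0.0148,-0.0097,0,0,1],
    [-0.0148,-0.0097,0,0,1],
    [-0.0148,-0.0097,0,0,1],
    [-0.0148,-0.0097,0,0,1],
    [-0.0148,-0.0097,0,0,1],
    [-0.0148,-0.0097,0,0,1],
    [-0.0148,-0.0097,0,0,1],
    [-0.0148,-0.0097,0,0,1],
    [-0.0148,-0.0097,0.01,0,1],
    [-0.0148,-0.0097,0.01,0,1],
    [0,0,0.015,0,1],
    [0,0,0.01,0,1],
    [0,0,0,0,1],
  ],
)

```text
clock: 14.97
eef_pos: [569.4, -147.2, 66.6]
ee_rot: [-0.036, -3.137, -0.002]
wrist_force: [-0.9, -0.1, -0.9]
finger_gap: 28.9
gripper_force: 49.9
```

```bash
cat >> h.py <<'E'
def held(n,f=6):
    s,M=st(); p0=s['eef_pos']; im=snap('wrist'); k=cal('wrist')
    u0,v0,u1,v1=260,110,390,205
    c=cv2.resize(im[v0:v1,u0:u1,::-1],None,fx=f,fy=f,interpolation=cv2.INTER_CUBIC)
    def dot(P,col):
        q=(wpix(P,k)-[u0,v0]+.5)*f; cv2.circle(c,tuple(int(v) for v in q),3,col,-1); return q.round(0)
    tx=np.dot(p0-G,EX)+81; print('tray x of tcp',round(tx,1),'tray y',round(np.dot(p0-G,EY),1))
    for x in (-20,20):
        for y in (33,39,43): print('wall',x,y,dot(tray(tx+x,y,44),(0,255,0)))
    b=p0-[0,0,3]
    for x,z in ((-6.2,0),(6.2,0),(-15,9),(15,9),(-15,21),(15,21),(-6.2,30),(6.2,30)): print('lump',x,z,dot(b+M[:,1]*x+M[:,0]*31+[0,0,z],(255,0,0)))
    cv2.imwrite(f'pics/{n}.png',c)
E
python3 -c "
from h import *
held('h1')"
```

```text
t 14.97 tcp [ 569.4 -147.2   66.6] yawY 88.67 tilt [-0.005  0.001 -1.   ] F [-0.9 -0.1 -0.9] gap 28.9 gf 49.9 q6 -0.23
tray x of tcp -109.5 tray y 2.2
wall -20 33 [172. 448.]
wall -20 39 [171. 384.]
wall -20 43 [170. 341.]
wall 20 33 [604. 448.]
wall 20 39 [606. 385.]
wall 20 43 [607. 342.]
lump -6.2 0 [311. 500.]
lump 6.2 0 [463. 500.]
lump -15 9 [193. 530.]
lump 15 9 [580. 530.]
lump -15 21 [176. 576.]
lump 15 21 [596. 576.]
lump -6.2 30 [292. 616.]
lump 6.2 30 [479. 616.]
```

View pics/h1.png

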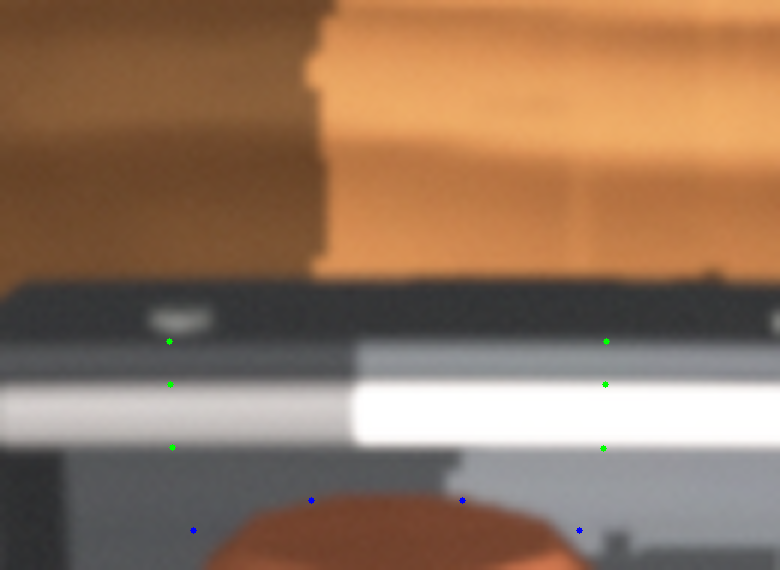

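The tray prediction fits the picture to under 1 mm. The lump's near end is at (400,494), about 2.7 mm too far to tool +x. I correct that and lower.

Request:
send_rows(
  motion=[
    [-0.0027,0,0.005,0,1],
    [0,0,0.01,0,1],
    [0,0,0.01,0,1],
    [0,0,0.01,0,1],
    [0,0,0.01,0,1],
    [0,0,0.005,0,1],
    [0,0,0.003,0,1],
    [0,0,0.002,0,1],
    [0,0,0.001,0,1],
    [0,0,0,0,1],
  ],
)

```text
clock: 15.85
eef_pos: [574.6, -147.9, 13.4]
ee_rot: [0.039, 3.141, -0.0]
wrist_force: [-0.6, 0.1, -0.8]
finger_gap: 28.7
gripper_force: 49.9
```

```bash
python3 -c "
from h import *
st()"
```

```text
t 15.85 tcp [ 574.6 -147.9   13.4] yawY 88.58 tilt [ 0. -0. -1.] F [-0.6  0.1 -0.8] gap 28.7 gf 49.9 q6 -0.23
```

Request:
send_rows(
  motion=[
    [0.0005,0,0.002,0,1],
    [0,0,0.0015,0,1],
    [0,0,0,0,0.57],
    [0,0,0,0,0.57],
    [0,0,0,0,0.57],
    [0,0,-0.01,0,0.57],
    [0,0,-0.03,0,0.57],
    [0,0,-0.035,0,0.5],
    [0,0,-0.035,0,0.4],
    [0.02,0.0036,0,0,0.3],
    [0.024,0.0043,0,0,0.3],
    [0.024,0.0043,0,0,0.3],
    [0.024,0.0043,0,0,0.3],
    [0.02,0.0036,0,0,0.3],
    [0.012,0.002,0,0,0.3],
    [0,0,0,0,0.3],
    [0,0,0,0,0.3],
  ],
)

```text
clock: 17.27
eef_pos: [450.8, -122.8, 120.8]
ee_rot: [0.039, 3.14, -0.001]
wrist_force: [0.9, -0.9, 0.5]
finger_gap: 59.7
gripper_force: 0.0
```

```bash
python3 -c "
from h import *
go(433,-119,3); w=snap('wrist','w5'); lumps('wrist',w,360,490,-250,20); rec('lump_0','wrist')
i=cv2.imread('pics/w5.png'); cv2.imwrite('pics/w5c.png',i)"
```

```text
t 17.27 tcp [ 450.8 -122.8  120.8] yawY 88.58 tilt [ 0.002 -0.    -1.   ] F [ 0.9 -0.9  0.5] gap 59.7 gf 0.0 q6 -0.24
tool shift [ 18.1   3.4 117.7]
wrist lump 435.6 -121.5 size [33. 66.] axis 179.1
wrist lump 396.5 -203.5 size [36. 65.] axis 179.3
lump_0 wrist 0.7 [ 431. -118.   26.] 
lump_0 wrist 0.64 [564. 159.  23.] 
lump_0 wrist 0.62 [343. 127.  26.] 
lump_0 wrist 0.6 [ 395. -198.   26.]
```

View pics/w5.png

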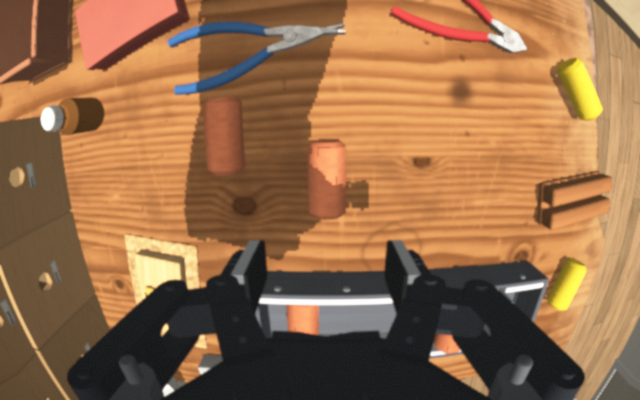

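Lump 1 lies crosswise in the bed at (302,318). The next lump is at (327,180), about (435,−121), axis 179°.

Request:
send_rows(
  motion=[
    [0.008,0.0007,0.02,0,0.3],
    [0.008,0.0007,0.03,0,0.3],
    [0,0,0.03,0,0.3],
    [0,0,0.02,0,0.3],
    [0,0,0.01,0,0.3],
    [0,0,0.005,0,0.3],
    [0,0,0.003,0,0.3],
    [0,0,0,0,0.6],
    [0,0,0,0,1],
    [0,0,0,0,1],
    [0,0,0,0,1],
    [0,0,0,0,1],
    [0,0,0,0,1],
    [0,0,-0.02,0,1],
    [0,0,-0.03,0,1],
    [0,0,-0.03,0,1],
    [0,0,-0.02,0,1],
    [0,0,0,0,1],
    [0,0,0,0,1],
  ],
)

```text
clock: 18.95
eef_pos: [435.6, -121.2, 103.0]
ee_rot: [0.039, 3.138, -0.001]
wrist_force: [0.0, -0.2, -1.2]
finger_gap: 29.2
gripper_force: 49.6
```

```bash
python3 -c "
from h import *
p=tray(-60); print(p); go(p[0],p[1],66)"
```

```text
[572.85506288 -97.75791006   0.        ]
t 18.95 tcp [ 435.6 -121.2  103. ] yawY 88.58 tilt [ 0.003 -0.001 -1.   ] F [ 0.  -0.2 -1.2] gap 29.2 gf 49.6 q6 -0.25
tool shift [-136.5   26.8   37.4]
```

Request:
send_rows(
  motion=[
    [-0.013,0.0027,0,0,1],
    [-0.014,0.0027,0,0,1],
    [-0.014,0.0027,0,0,1],
    [-0.014,0.0027,0,0,1],
    [-0.014,0.0027,0,0,1],
    [-0.014,0.0027,0,0,1],
    [-0.014,0.0027,0,0,1],
    [-0.014,0.0027,0,0,1],
    [-0.014,0.0027,0,0,1],
    [-0.0115,0.0025,0,0,1],
    [0,0,0.01,0,1],
    [0,0,0.015,0,1],
    [0,0,0.01,0,1],
    [0,0,0,0,1],
    [0,0,0,0,1],
  ],
)

```text
clock: 20.2
eef_pos: [569.6, -97.3, 65.1]
ee_rot: [-0.039, -3.138, -0.001]
wrist_force: [-0.4, 0.9, 0.2]
finger_gap: 28.6
gripper_force: 49.6
```

```bash
python3 -c "
from h import *
held('h2')" | head -3
```

```text
t 20.2 tcp [569.6 -97.3  65.1] yawY 88.57 tilt [-0.004  0.001 -1.   ] F [-0.4  0.9  0.2] gap 28.6 gf 49.6 q6 -0.14
tray x of tcp -59.6 tray y 3.2
wall -20 33 [172. 456.]
```

View pics/h2.png

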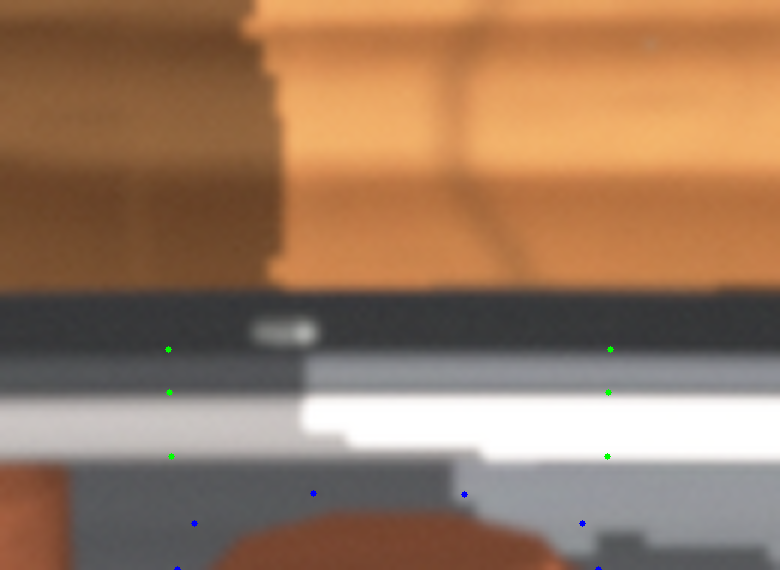

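Request:
send_rows(
  motion=[
    [0.0005,0,0.006,0,1],
    [0,0,0.006,0,1],
    [0,0,0,0,1],
    [0,0,0,0,1],
  ],
)

```text
clock: 20.58
eef_pos: [570.8, -97.4, 54.5]
ee_rot: [-0.039, -3.141, -0.0]
wrist_force: [-0.4, -0.0, -1.2]
finger_gap: 28.9
gripper_force: 49.6
```

```bash
python3 -c "
from h import *
go(572.85,-97.8,10)"
```

```text
t 20.58 tcp [570.8 -97.4  54.5] yawY 88.58 tilt [-0.001  0.    -1.   ] F [-0.4 -0.  -1.2] gap 28.9 gf 49.6 q6 -0.14
tool shift [-2.1 -0.3 44.5]
```

Request:
send_rows(
  motion=[
    [-0.0007,0,0.005,0,1],
    [0,0,0.008,0,1],
    [0,0,0.01,0,1],
    [0,0,0.01,0,1],
    [0,0,0.005,0,1],
    [0,0,0.003,0,1],
    [0,0,0.002,0,1],
    [0,0,0,0,1],
  ],
)

```text
clock: 21.25
eef_pos: [571.4, -97.4, 11.2]
ee_rot: [-0.039, -3.14, -0.0]
wrist_force: [1.2, 0.2, -1.0]
finger_gap: 29.3
gripper_force: 49.6
```

```bash
python3 -c "
from h import *
st()"
```

```text
t 21.25 tcp [571.4 -97.4  11.2] yawY 88.58 tilt [-0.001  0.    -1.   ] F [ 1.2  0.2 -1. ] gap 29.3 gf 49.6 q6 -0.14
```

Request:
send_rows(
  motion=[
    [0,-0.004,0,0,1],
    [0,-0.005,0,0,1],
    [0,-0.005,0,0,1],
    [0,-0.005,0,0,1],
    [0,-0.003,0,0,1],
    [0,0,0.001,0,1],
    [0,0,0,0,1],
  ],
)

```text
clock: 21.83
eef_pos: [571.2, -119.8, 10.7]
ee_rot: [-0.04, -3.141, -0.0]
wrist_force: [0.8, 0.5, 0.1]
finger_gap: 28.9
gripper_force: 49.7
```

Request:
send_rows(
  motion=[
    [0,0,0,0,0.57],
    [0,0,0,0,0.57],
    [0,0,0,0,0.57],
    [0,0,-0.01,0,0.57],
    [0,0,-0.03,0,0.57],
    [0,0,-0.035,0,0.5],
    [0,0,-0.035,0,0.4],
    [0.02,-0.01,0,0,0.3],
    [0.024,-0.012,0,0,0.3],
    [0.024,-0.012,0,0,0.3],
    [0.024,-0.012,0,0,0.3],
    [0.024,-0.012,0,0,0.3],
    [0.024,-0.012,0,0,0.3],
    [0.02,-0.007,0,0,0.3],
    [0,0,0,0,0.3],
    [0,0,0,0,0.3],
  ],
)

```text
clock: 23.17
eef_pos: [409.1, -192.8, 121.7]
ee_rot: [0.041, 3.14, -0.001]
wrist_force: [0.2, 0.0, -0.3]
finger_gap: 59.8
gripper_force: 0.0
```

```bash
python3 -c "
from h import *
go(396.5,-203,3); w=snap('wrist','w6'); lumps('wrist',w,340,490,-260,20); rec('lump_0','wrist')"
```

```text
t 23.17 tcp [ 409.1 -192.8  121.7] yawY 88.49 tilt [ 0.001 -0.    -1.   ] F [ 0.2  0.  -0.3] gap 59.8 gf 0.0 q6 -0.41
tool shift [ 12.4 -10.5 118.7]
wrist lump 396.8 -204.7 size [68. 32.] axis 0.0
lump_0 wrist 0.71 [563. 161.  27.] 
lump_0 wrist 0.66 [345. 125.  24.] 
lump_0 wrist 0.63 [557. -23.  40.] 
lump_0 wrist 0.59 [ 391. -201.   27.]
```

View pics/w6.png

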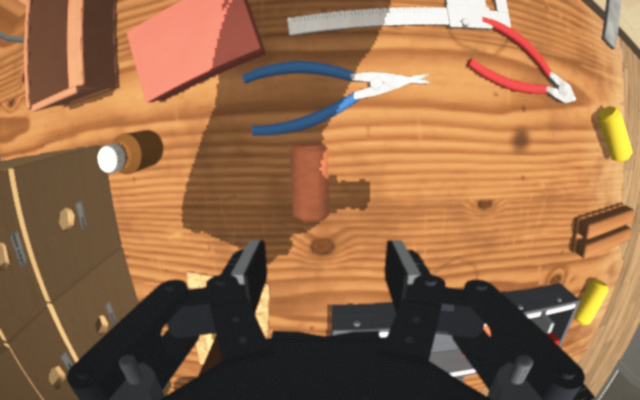

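The last loose lump is at (311,183), about (396.5,−204). No other terracotta lumps are loose.

Request:
send_rows(
  motion=[
    [0.006,-0.0055,0.02,0,0.3],
    [0.0065,-0.006,0.03,0,0.3],
    [0,0,0.03,0,0.3],
    [0,0,0.02,0,0.3],
    [0,0,0.01,0,0.3],
    [0,0,0.005,0,0.3],
    [0,0,0.003,0,0.3],
    [0,0,0,0,0.6],
    [0,0,0,0,1],
    [0,0,0,0,1],
    [0,0,0,0,1],
    [0,0,0,0,1],
    [0,0,0,0,1],
    [0,0,-0.02,0,1],
    [0,0,-0.03,0,1],
    [0,0,-0.03,0,1],
    [0,0,-0.02,0,1],
    [0,0,0,0,1],
    [0,0,0,0,1],
  ],
)

```text
clock: 24.85
eef_pos: [397.6, -204.2, 103.9]
ee_rot: [0.039, 3.139, -0.002]
wrist_force: [-0.0, 1.4, -1.9]
finger_gap: 29.3
gripper_force: 49.7
```

```bash
python3 -c "
from h import *
p=tray(-34); print(p); go(p[0],p[1],66)"
```

```text
[573.49029951 -71.76567132   0.        ]
t 24.85 tcp [ 397.6 -204.2  103.9] yawY 88.57 tilt [ 0.003 -0.001 -1.   ] F [-0.   1.4 -1.9] gap 29.3 gf 49.7 q6 -0.45
tool shift [-172.4  136.8   38.2]
```

Request:
send_rows(
  motion=[
    [-0.014,0.0111,0,0,1],
    [-0.0144,0.0113,0,0,1],
    [-0.0144,0.0113,0,0,1],
    [-0.0144,0.0113,0,0,1],
    [-0.0144,0.0113,0,0,1],
    [-0.0144,0.0113,0,0,1],
    [-0.0144,0.0113,0,0,1],
    [-0.0144,0.0113,0,0,1],
    [-0.0144,0.0113,0,0,1],
    [-0.0144,0.0113,0,0,1],
    [-0.0144,0.0115,0,0,1],
    [-0.0142,0.0115,0,0,1],
    [0,0,0.01,0,1],
    [0,0,0.015,0,1],
    [0,0,0.01,0,1],
    [0,0,0,0,1],
    [0,0,0,0,1],
    [0,0,0,0,1],
    [0,0,0,0,1],
  ],
)

```text
clock: 26.43
eef_pos: [572.5, -72.5, 68.4]
ee_rot: [0.04, 3.14, -0.0]
wrist_force: [0.5, 0.1, -0.5]
finger_gap: 28.7
gripper_force: 49.7
```

```bash
python3 -c "
from h import *
held('h3')"
```

```text
t 26.43 tcp [572.5 -72.5  68.4] yawY 88.56 tilt [ 0.001 -0.    -1.   ] F [ 0.5  0.1 -0.5] gap 28.7 gf 49.7 q6 -0.1
tray x of tcp -34.7 tray y 1.0
wall -20 33 [173. 435.]
wall -20 39 [171. 372.]
wall -20 43 [170. 329.]
wall 20 33 [603. 435.]
wall 20 39 [605. 372.]
wall 20 43 [606. 329.]
lump -6.2 0 [311. 507.]
lump 6.2 0 [463. 507.]
lump -15 9 [192. 538.]
lump 15 9 [581. 538.]
lump -15 21 [175. 585.]
lump 15 21 [597. 585.]
lump -6.2 30 [291. 627.]
lump 6.2 30 [479. 627.]
```

View pics/h3.png

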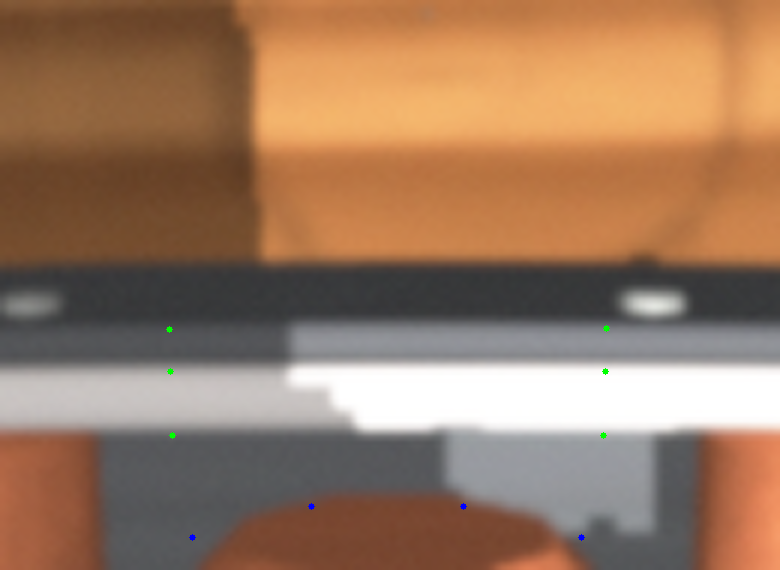

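Request:
send_rows(
  motion=[
    [-0.0016,0.001,0.006,0,1],
    [0,0,0.01,0,1],
    [0,0,0.012,0,1],
    [0,0,0.01,0,1],
    [0,0,0.008,0,1],
    [0,0,0.006,0,1],
    [0,0,0.004,0,1],
    [0,0,0.002,0,1],
    [0,0,0,0,1],
  ],
)

```text
clock: 27.23
eef_pos: [573.7, -71.2, 9.5]
ee_rot: [-0.039, -3.141, -0.0]
wrist_force: [-0.0, -0.8, -0.2]
finger_gap: 28.8
gripper_force: 49.7
```

```bash
python3 -c "
from h import *
st()"
```

```text
t 27.23 tcp [573.7 -71.2   9.5] yawY 88.58 tilt [-0.  0. -1.] F [-0.  -0.8 -0.2] gap 28.8 gf 49.7 q6 -0.1
```

Request:
send_rows(
  motion=[
    [0,-0.004,0,0,1],
    [0,-0.004,0,0,1],
    [0,0,0,0,0.57],
    [0,0,0,0,0.57],
    [0,0,0,0,0.57],
    [0,0,-0.01,0,0.57],
    [0,0,-0.03,0,0.57],
    [0,0,-0.035,0,0.5],
    [0,0,-0.035,0,0.4],
    [0,0,-0.035,0,0.4],
    [0,0,-0.035,0,0.4],
    [0,-0.02,-0.03,0,0.3],
    [0,-0.03,0,0,0.3],
    [0,-0.035,0,0,0.3],
    [0,-0.035,0,0,0.3],
    [0,-0.035,0,0,0.3],
    [0,0,0,0,0.3],
    [0,0,0,0,0.3],
  ],
)

```text
clock: 28.73
eef_pos: [569.4, -235.7, 220.4]
ee_rot: [0.044, 3.141, 0.0]
wrist_force: [0.1, 1.1, 0.3]
finger_gap: 59.6
gripper_force: 0.0
```

```bash
python3 - <<'E'
from h import *
st(); w=snap('wrist','w7'); t=snap('top','top7'); rec('tamper','wrist');rec('pad','wrist'); rec('pad','top'); rec('tamper','top')
A=ortho('top',t,490,630,-370,-220,100,4); B=ortho('wrist',w,490,630,-370,-220,100,4); C=cv2.resize(t[110:260,230:450],(440,300)); D=w[:300,:440]
cv2.imwrite('pics/c7.png',np.hstack([A,B])[:,:,::-1]); print(A.shape)
E
python3 -c "
import cv2,numpy as np
a=cv2.imread('pics/c7.png');a=cv2.resize(a,(760,int(a.shape[0]*760/a.shape[1])));w=cv2.imread('pics/w7.png')[150:,:];w=np.pad(w[:230],((0,0),(0,120),(0,0)));t=a;
cv2.imwrite('pics/c7b.png',np.vstack([a,w[:600-a.shape[0]]]))"
```

```text
t 28.73 tcp [ 569.4 -235.7  220.4] yawY 88.4 tilt [ 0. -0. -1.] F [0.1 1.1 0.3] gap 59.6 gf 0.0 q6 -0.36
tamper wrist 0.92 [ 550. -290.   23.] 
pad top 0.59 [ 539. -267.    4.] [399. 192.]
tamper top 0.66 [ 545. -282.   16.] [407. 190.]
(560, 600, 3)
```

View pics/c7b.png

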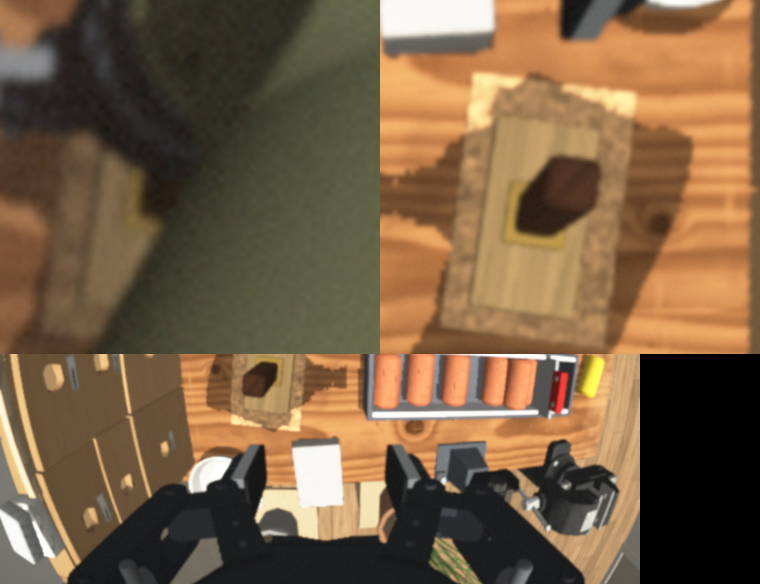

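The wrist ortho at z=100 shows the handle top at about (572,180), foot corners (492,115), (600,122), (578,318), (470,303) and pad corners (470,75), (635,92), (608,345), (440,325). I'll fit the pose numerically from these.

Run:
```python
from h import *
K,Rm,t=cal('wrist'); o=-Rm.T@t; print('cam',o.round(1)); s=760/1200*4
def g(p,z):
    P=np.array([630-p[1]/s,-220-(p[0]-380)/s,100.]); d=P-o; return (o+d*(z-o[2])/d[2])[:2]
for n,pts,z in (('foot',[(492,115),(600,122),(578,318),(470,303)],20),('pad',[(470,75),(635,92),(608,345),(440,325)],4)):
    q=np.array([g(p,z) for p in pts]); e=np.roll(q,-1,0)-q; print(n,q.round(1).tolist(),'c',q.mean(0).round(1),'len',np.linalg.norm(e,axis=1).round(1),'ang',np.degrees(np.arctan2(e[:,1],e[:,0])).round(1))
print('handle',g((572,180),100))
# handle-top mask at z=100 (dark brown) and foot mask at z=20
w=cv2.imread('pics/w7.png')[:,:,::-1].copy()
B=ortho('wrist',w,490,630,-370,-220,20,4); h=cv2.cvtColor(B,cv2.COLOR_RGB2HSV)
for p in [(80,300)]: pass
m=(h[...,2]<85).astype('u1'); n,l,S,c=cv2.connectedComponentsWithStats(m)
for i in range(1,n):
    if S[i,4]>2000: print('dark',S[i]/4, (630-c[i,1]/4).round(1),(-220-c[i,0]/4).round(1))
```

```text
cam [ 498.8 -230.6  362.9]
foot [[610.7, -274.4], [607.1, -330.0], [506.2, -318.7], [513.9, -263.1]] c [ 559.5 -296.6] len [ 55.7 101.5  56.1  97.5] ang [-93.7 173.6  82.1  -6.7]
pad [[637.5, -264.6], [628.3, -353.5], [492.0, -339.0], [502.8, -248.4]] c [ 565.1 -301.4] len [ 89.4 137.1  91.2 135.7] ang [-95.9 173.9  83.2  -6.8]
handle [ 558.94736842 -295.78947368]
dark [  67.     41.5    42.     39.75 4634.75] 568.6 -307.9
```

Foot centre (559.5,−296.6), long axis −6.5°; pad centre (565,−301.4). The sizes match. I grip the handle.

Request:
send_rows(
  motion=[
    [0,0,0,0.085,0.3],
    [0.0007,-0.012,0,0,0.3],
    [0.0007,-0.013,0,0,0.3],
    [0.0007,-0.013,0,0,0.3],
    [0.0007,-0.013,0,0,0.3],
    [0.0005,-0.0103,0.01,0,0.3],
    [0,0,0.02,0,0.3],
    [0,0,0,0,0.3],
    [0,0,0,0,0.3],
  ],
)

```text
clock: 29.78
eef_pos: [558.3, -295.0, 188.1]
ee_rot: [-0.173, -3.134, -0.003]
wrist_force: [-0.5, -0.3, 0.2]
finger_gap: 59.9
gripper_force: 0.0
```

Run:
```python
from h import *
go(559.2,-296.2,66); w=snap('wrist','w8')
B=ortho('wrist',w,520,600,-340,-250,100,5); h=cv2.cvtColor(B,cv2.COLOR_RGB2HSV)
v=cv2.resize(h[...,2],(30,27),interpolation=cv2.INTER_AREA); print('rows x from 600 step 3, cols y from -250 step 3'); 
for r in v: print(' '.join('%3d'%a for a in r))
rec('tamper','wrist')
```

```text
t 29.78 tcp [ 558.3 -295.   188.1] yawY 83.67 tilt [-0.003  0.002 -1.   ] F [-0.5 -0.3  0.2] gap 59.9 gf 0.0 q6 -0.38
tool shift [ -1.4  -1.3 122.1]
rows x from 600 step 3, cols y from -250 step 3
219 194 188 186 189 196 199 202 203 205 207 207 205 205 204 203 202 202 205 213 219 220 222 222 217 210 204 206 211 216
241 228 212 198 196 198 201 205 233 236 233 224 214 213 210 206 202 200 202 207 213 215 217 218 214 210 202 199 201 208
244 244 240 229 217 211 207 211 250 254 254 253 252 250 245 245 235 227 216 211 209 207 208 210 211 211 207 204 207 210
244 243 242 242 240 239 235 235 251 253 251 252 253 253 253 255 254 253 247 246 246 241 242 234 230 224 219 215 206 184
240 240 240 242 243 245 245 245 251 251 252 255 252 254 255 254 254 252 246 244 248 252 253 253 252 253 254 252 227 139
230 232 233 235 236 237 237 238 253 253 251 254 254 253 253 254 254 253 254 252 252 253 252 252 251 242 227 239 185 145
214 213 213 216 219 220 222 237 255 251 252 253 252 250 251 253 253 252 254 254 253 253 254 254 252 206 176 179 158 138
222 216 213 210 213 213 211 230 253 252 253 254 254 253 253 253
[... 1674 characters left out ...]
57  54  53  68 170 189 195 182 156 160 167 163 152 114 121 117
234 237 238 237 237 241 252 254 253 255 255 254 255 248 211 172 122 150 192 191 192 180 157 173 175 168 158 125 121 121
203 217 228 236 237 246 251 254 254 255 255 252 253 253 252 250 198 189 188 191 188 177 163 187 171 172 150 137 134 126
186 189 196 204 208 243 250 253 255 254 255 255 255 255 255 254 239 193 190 190 188 176 176 186 174 170 134 128 126 121
189 187 186 186 189 245 246 243 255 254 255 255 255 255 255 255 253 213 203 187 190 174 178 180 172 157 124 103 102 101
185 184 184 186 192 249 252 252 255 254 255 255 255 255 255 255 242 205 200 185 191 169 156 179 174 165 123 105 107 108
tamper wrist 0.72 [ 547. -297.   23.]
```

Request:
send_rows(
  motion=[
    [-0.0005,-0.003,0.01,0,0.3],
    [0,0,0.02,0,0.3],
    [0,0,0.025,0,0.3],
    [0,0,0.025,0,0.3],
    [0,0,0.02,0,0.3],
    [0,0,0.012,0,0.3],
    [0,0,0.007,0,0.3],
    [0,0,0.003,0,0.3],
    [0,0,0,0,0.6],
    [0,0,0,0,0.8],
    [0,0,0,0,1],
    [0,0,0,0,1],
    [0,0,0,0,1],
    [0,0,0,0,1],
    [0,0,0,0,1],
  ],
  force=90,
)

```text
clock: 31.13
eef_pos: [560.8, -298.4, 69.1]
ee_rot: [0.172, 3.135, -0.002]
wrist_force: [-1.4, -1.2, 4.7]
finger_gap: 20.5
gripper_force: 90.1
```

```bash
python3 -c "
from h import *
st()"
```

```text
t 31.13 tcp [ 560.8 -298.4   69.1] yawY 83.7 tilt [ 0.002 -0.001 -1.   ] F [-1.4 -1.2  4.7] gap 20.5 gf 90.1 q6 -0.38
```

Request:
send_rows(
  motion=[
    [0,0,-0.01,0,1],
    [0,0,-0.02,0,1],
    [0,0,-0.03,0,1],
    [0,0,-0.03,0,1],
    [0,0,-0.01,0.1,1],
    [0,0,0,0.115,1],
    [0,0,0,0.115,1],
    [0,0,0,0.115,1],
    [0,0,0,0.115,1],
    [0,0,0,0.115,1],
    [0,0,0,0.115,1],
    [0,0,0,0.115,1],
    [0,0,0,0.115,1],
    [0,0,0,0.115,1],
    [0,0,0,0.115,1],
    [0,0,0,0.115,1],
    [0,0,0,0.115,1],
    [0,0,0,0,1],
    [0,0,0,0,1],
  ],
)

```text
clock: 32.72
eef_pos: [559.6, -297.5, 167.8]
ee_rot: [-2.238, -2.203, 0.0]
wrist_force: [-0.1, 0.5, -2.4]
finger_gap: 20.3
gripper_force: 88.9
```

```bash
python3 -c "
from h import *
p=tray(18);print(p);go(p[0],p[1],150)"
```

```text
[574.76077278 -19.78119386   0.        ]
t 32.72 tcp [ 559.6 -297.5  167.8] yawY -0.9 tilt [-0.001  0.001 -1.   ] F [-0.1  0.5 -2.4] gap 20.3 gf 88.9 q6 1.1
tool shift [277.9  10.8  17.9]
```

Request:
send_rows(
  motion=[
    [0.015,0.0009,0,0.008,1],
    [0.024,0.0009,0,0,1],
    [0.024,0.0009,0,0,1],
    [0.024,0.0009,0,0,1],
    [0.024,0.0009,0,0,1],
    [0.024,0.0009,0,0,1],
    [0.024,0.0009,0,0,1],
    [0.024,0.0009,0,0,1],
    [0.024,0.0009,0,0,1],
    [0.024,0.0009,0,0,1],
    [0.024,0.0009,0,0,1],
    [0.015,0.0009,0,0,1],
    [0.008,0,0,0,1],
    [0,0,0,0,1],
    [0,0,0,0,1],
    [0,0,0,0,1],
  ],
)

```text
clock: 34.05
eef_pos: [578.0, -21.1, 167.8]
ee_rot: [2.251, 2.191, -0.001]
wrist_force: [-0.3, 0.1, -2.0]
finger_gap: 20.7
gripper_force: 89.0
```

Run:
```python
from h import *
p=tray(18);go(p[0],p[1],101); w=snap('wrist','w9')
k=cal('wrist'); s,M=st()
# profile along the tamper foot end (-tray... ) : foot top face vs tray liner, sample image along tray x at y=0
print('cam',(-k[1].T@k[2]).round(0))
for z,n in ((118,'foot top z~118 along tray x'),):
    o=ortho('wrist',w,520,640,-60,110,z,2); print(n)
    v=cv2.resize(o,(57,24),interpolation=cv2.INTER_AREA)
    for r in v: print(''.join('T' if (a[0]>1.5*a[1] and a[0]>90) else '#' if a.max()<60 else '+' if a.min()>200 else 'w' if a[0]>1.3*a[2] else '.' for a in r.astype(int)))
```

```text
t 34.05 tcp [578.  -21.1 167.8] yawY -1.55 tilt [-0.    -0.001 -1.   ] F [-0.3  0.1 -2. ] gap 20.7 gf 89.0 q6 1.56
tool shift [ 1.2 -3.3 66.8]
t 34.1 tcp [578.1 -21.2 167.8] yawY -1.58 tilt [-0. -0. -1.] F [-0.8  0.2 -1.8] gap 20.5 gf 89.0 q6 1.56
cam [579.  50. 311.]
foot top z~118 along tray x
wwwwwwwwwwwwwwwwwwwwwwwwwwwwwwwwww................wTTTTTT
TTTTwwwwwwwwwwwwwwwwwwwwwwwwwwwwwwwwwwwwwwwwwwwwwwTTTTTTT
TTTTTTTTTTTTTTTTTTTTTTTTTTTTTwwwwwwwwwwwwwwwwwTwwwwTTwwww
wwwwwwwwwwTTTTTTTTTTTTTTTTTTTTwwwwwwwwwwwwwwwwwwwwTTwwTTT
wwwwwwwwwwwTTTTTTwTTTTTTTTTTwwwwwwwwwwwwwwwwwwwwwwTwwTTTT
TTTTTTTTTTTTTTTTTTTTTTTTTTwwwwwwwwwwwwwwwwwwwwwwwTwwww###
TTTTTTTwwwwwwwwwwwwwwwwwwwwwwwwwwwwwwwwwwwwwwwwwwTw######
wwwwwwww.+++++++++++++.+++.wwwwwwwwwwwwwwwwwwwwwww.......
wwwwwwww.#..........wTTTwwwwwwwwwwwwwwwwwwwwwwww.........
wwwwwwww.#..........TTTTTwwwwwwwwwwwwwwwwwwwwwwww######ww
wwwwwwww.#..........TTTTTww.+.....wwwwwwwwwwww#######wwww
wwwwwwww.#..........TTTTTwwwwwww.....wwww############wwww
wwwwwww..#..........TTTTTwwwwwwwwwwwwwwww############wwww
wwwwwww..#..........TTTTTwwwwwwwwwwwwwwww############wwww
wwwTTTT..#..........TTTTTww....wwwwwwwwwwww##########wwww
TTTTwww..#..........TTTTwwwwwwww.....wwwwwwwwwww#####wwww
wwwwwww.............TTTTwwwwwwwwwwwwwwwwwwwwwwww....#####
wwwwwww..++++++++....++...++++++++.+..wwwwwwwwwww........
wwwwwwww.......................+++++++++...........##....
wwwwwwwTTwTTTTTTwwwwwwwwwwwTTTTTTTTwwwwwwwwwwwwwwww######
wwwwwwwTTTTwTTTwwwwwwwwwwwwwwwwwwwwwwwwwwwwwwwwwwwwwwww##
wwTwwwTwTTTTTTTTTTTTTTTTTTTTTwwwwwwwwTwwTTwwTwTTwTwwwwTww
wwwwwwTwwTTwwwwwwwwwwwwwwwwwwwwwwwwwwwTwwwwwwwwwwwwwwwwww
wwwwwwwwwwwTTwwwwwTTwwTwwwTTTTTTTTTTTTTTTTTTwwwwwwwwwwwwT
```

Run:
```python
from h import *
w=cv2.imread('pics/w9.png')[:,:,::-1].copy(); k=cal('wrist')
for z in (118,):
    o=rectify(w,560,600,15,65,z,1,k)
    for r in (5,10,30,35): print('x',600-r,'y65->15',' '.join('%d/%d'%(a[0],a[1]) for a in o[r][10:48]))
print('row edges across foot: along x at y=20')
o=rectify(w,535,625,-10,24,118,1,k)
for c in (4,8): print('y',24-c,' '.join('%d/%d'%(a[0],a[2]) for a in o[:,c]))
```

```text
x 595 y65->15 157/159 158/160 157/160 158/162 157/159 169/136 233/88 253/73 253/75 253/74 253/74 253/74 253/72 253/73 249/68 222/74 189/100 213/122 232/137 243/150 246/154 244/152 233/142 180/126 220/185 254/239 255/249 255/251 255/251 255/251 255/250 255/251 255/250 255/250 255/250 255/250 255/250 255/250
x 590 y65->15 157/160 156/159 156/159 157/160 158/160 188/145 239/101 253/72 254/76 254/76 254/76 253/75 253/75 253/74 251/73 221/111 171/114 205/119 246/155 251/168 253/173 253/175 249/165 201/140 231/198 254/242 255/249 255/250 255/250 255/250 255/250 255/250 255/250 255/250 255/250 255/250 255/250 255/249
x 570 y65->15 158/161 159/162 161/162 160/163 160/160 186/132 239/79 253/73 253/74 253/75 253/74 253/76 253/74 252/72 245/64 194/67 160/87 204/117 251/164 254/185 254/188 255/186 235/152 206/158 254/235 255/248 255/250 255/251 255/251 255/250 255/251 255/251 255/250 255/250 255/250 255/250 255/250 255/250
x 565 y65->15 158/163 161/164 160/163 159/162 166/166 191/140 240/81 253/73 253/74 253/75 253/75 253/75 253/73 253/75 245/67 211/98 181/114 216/126 253/168 254/182 254/184 254
[... 902 characters left out ...]
/100 238/102 239/104 243/108 245/111 247/115 248/116 248/115 247/114 244/110 243/109 245/111 243/108 241/107 241/107 239/105 236/103 208/116 152/137 201/144 252/167 255/190 255/192 255/192 255/186 254/180 254/179 255/184 255/189 255/188 255/188 255/190 255/188 255/185 255/188 255/191 255/198 255/204 255/207 255/202 255/196 255/192 255/192 255/195 255/196 255/195 255/193 255/191 255/189 255/190 255/191 255/192 255/189 255/190 255/188 255/191 255/195 255/199 255/204 255/205 255/206 255/199 255/190 255/183 254/178 254/178 255/181 255/184 255/187 255/192 255/197 255/195 254/192 254/246 255/255 255/255 247/245 162/164 142/142 156/111 181/74 185/68 182/65 184/68 197/73 219/87 231/97 233/99 235/101
```

The foot end is 6 mm clear of the strip and 3.4 mm off in tray y. I correct that and lower to near contact.

Request:
send_rows(
  motion=[
    [0,-0.0034,0.01,0,1],
    [0,0,0.015,0,1],
    [0,0,0.01,0,1],
    [0,0,0.004,0,1],
    [0,0,0.003,0,1],
    [0,0,0.003,0,1],
    [0,0,0.002,0,1],
    [0,0,0,0,1],
  ],
)

```text
clock: 34.77
eef_pos: [574.8, -20.1, 120.7]
ee_rot: [2.251, 2.191, 0.0]
wrist_force: [-0.2, -0.1, -2.2]
finger_gap: 20.5
gripper_force: 89.0
```

Request:
send_rows(
  motion=[
    [0,0,0.002,0,1],
    [0,0,0.002,0,1],
    [0,0,0.002,0,1],
    [0,0,0.002,0,1],
  ],
)

```text
clock: 35.1
eef_pos: [575.4, -20.3, 113.3]
ee_rot: [2.25, 2.19, 0.001]
wrist_force: [0.3, -1.0, -0.2]
finger_gap: 20.4
gripper_force: 89.3
```

Request:
send_rows(
  motion=[
    [0,0,0.001,0,1],
    [0,0,0.002,0,1],
    [0,0,0.002,0,1],
    [0,0,0,0,1],
  ],
)

```text
clock: 35.43
eef_pos: [574.2, -20.0, 107.0]
ee_rot: [-2.25, -2.191, 0.001]
wrist_force: [0.3, 0.8, -1.8]
finger_gap: 20.8
gripper_force: 89.1
```

Request:
send_rows(
  motion=[
    [0,0,0.001,0,1],
    [0,0,0.001,0,1],
    [0,0,0,0,1],
  ],
)

```text
clock: 35.68
eef_pos: [574.6, -20.0, 105.5]
ee_rot: [-2.251, -2.191, 0.0]
wrist_force: [0.3, 0.6, -2.7]
finger_gap: 20.9
gripper_force: 89.1
```

Request:
send_rows(
  motion=[
    [0,0,0.001,0,1],
    [0,0,0.001,0,1],
    [0,0,0.001,0,1],
    [0,0,0,0,1],
  ],
)

```text
clock: 36.02
eef_pos: [574.6, -20.0, 102.6]
ee_rot: [-2.251, -2.191, 0.0]
wrist_force: [0.3, -0.2, -2.9]
finger_gap: 20.6
gripper_force: 89.1
```

Request:
send_rows(
  motion=[
    [0,0,0.001,0,1],
    [0,0,0.001,0,1],
    [0,0,0.001,0,1],
    [0,0,0,0,1],
  ],
)

```text
clock: 36.35
eef_pos: [575.0, -20.0, 101.0]
ee_rot: [2.251, 2.191, 0.001]
wrist_force: [-3.4, 0.9, 8.0]
finger_gap: 20.9
gripper_force: 90.1
```

Contact is at exactly the level-bed height (101). I press firmly.

Request:
send_rows(
  motion=[
    [0,0,0.001,0,1],
    [0,0,0.001,0,1],
    [0,0,0.001,0,1],
    [0,0,0,0,1],
    [0,0,0,0,1],
    [0,0,0,0,1],
    [0,0,0,0,1],
  ],
)

```text
clock: 36.93
eef_pos: [575.7, -20.1, 100.9]
ee_rot: [2.249, 2.189, 0.004]
wrist_force: [-9.1, 0.6, 28.4]
finger_gap: 20.6
gripper_force: 92.9
```

Run:
```python
from h import *
st(); t=snap('top','top10'); w=snap('wrist','w10'); rec('bed_lump_A','wrist'); rec('bed_lump_A','top')
```

```text
t 36.93 tcp [575.7 -20.1 100.9] yawY -1.55 tilt [ 0.004 -0.    -1.   ] F [-9.1  0.6 28.4] gap 20.6 gf 92.9 q6 1.56
bed_lump_A wrist 0.6 [545. -31.  35.]
```

Request:
send_rows(
  motion=[
    [0,0,-0.006,0,1],
    [0,0,-0.012,0,1],
    [0,0,-0.02,0,1],
    [-0.01,0,0,0,1],
    [-0.02,0,0,0,1],
    [-0.02,0,0,0,1],
    [-0.02,0,0,0,1],
    [-0.02,0,0,0,1],
    [-0.015,0,0,0,1],
    [-0.007,0,0,0,1],
    [0,0,0,0,1],
    [0,0,0.008,0,1],
    [0,0,0.006,0,1],
    [0,0,0.005,0,1],
    [0,0,0.004,0,1],
    [0,0,0,0,1],
  ],
)

```text
clock: 38.47
eef_pos: [570.9, -131.1, 110.3]
ee_rot: [-2.249, -2.191, 0.002]
wrist_force: [0.0, 0.2, -1.3]
finger_gap: 20.7
gripper_force: 89.0
```

```bash
python3 -c "
from h import *
p=tray(-91-2.7);print(p);go(p[0],p[1],101)"
```

```text
[ 572.03169848 -131.44785026    0.        ]
t 38.47 tcp [ 570.9 -131.1  110.3] yawY -1.48 tilt [-0.002  0.001 -1.   ] F [ 0.   0.2 -1.3] gap 20.7 gf 89.0 q6 1.37
tool shift [-0.3  1.2  9.3]
```

Request:
send_rows(
  motion=[
    [0,0,0.002,0,1],
    [0,0,0.002,0,1],
    [0,0,0.002,0,1],
    [0,0,0.002,0,1],
    [0,0,0.001,0,1],
    [0,0,0,0,1],
  ],
)

```text
clock: 38.97
eef_pos: [571.6, -132.0, 102.6]
ee_rot: [-2.251, -2.191, 0.0]
wrist_force: [-0.0, 0.3, -2.1]
finger_gap: 20.4
gripper_force: 89.0
```

Request:
send_rows(
  motion=[
    [0,0,0.001,0,1],
    [0,0,0.001,0,1],
    [0,0,0.001,0,1],
    [0,0,0.001,0,1],
    [0,0,0,0,1],
    [0,0,0,0,1],
    [0,0,0,0,1],
  ],
)

```text
clock: 39.55
eef_pos: [572.4, -132.2, 101.0]
ee_rot: [2.25, 2.19, 0.002]
wrist_force: [-3.6, 1.0, 13.2]
finger_gap: 20.8
gripper_force: 91.0
```

Request:
send_rows(
  motion=[
    [0,0,0.001,0,1],
    [0,0,0.001,0,1],
    [0,0,0,0,1],
    [0,0,0,0,1],
    [0,0,0,0,1],
  ],
)

```text
clock: 39.97
eef_pos: [572.8, -132.3, 100.9]
ee_rot: [2.249, 2.189, 0.003]
wrist_force: [-7.8, 2.9, 26.0]
finger_gap: 20.6
gripper_force: 92.7
```

Request:
send_rows(
  motion=[
    [0,0,-0.006,0,1],
    [0,0,-0.012,0,1],
    [0,0,-0.02,0,1],
    [0,0,-0.025,0,1],
    [-0.01,0,-0.015,0,1],
    [-0.02,0,0,0,1],
    [-0.025,0,0,0,1],
    [-0.025,0,0,0,1],
    [-0.025,0,0,0,1],
    [-0.025,0,0,0,1],
    [-0.025,0,0,0,1],
    [-0.012,0,0,0,1],
    [0,0,0,0,1],
    [0,0,0,0,1],
  ],
)

```text
clock: 41.13
eef_pos: [567.0, -299.0, 174.4]
ee_rot: [-2.252, -2.189, -0.001]
wrist_force: [0.5, 0.4, -1.3]
finger_gap: 20.9
gripper_force: 89.0
```

Run:
```python
from h import *
go(565,-301.4,150); w=snap('wrist','w11'); t=snap('top','top11')
for c,im in (('wrist',w),('top',t)):
    o=ortho(c,im,520,630,-115-15,75,33,2); h=cv2.cvtColor(o,cv2.COLOR_RGB2HSV); print(c)
    v=cv2.resize(o,(102,22),interpolation=cv2.INTER_AREA).astype(int); hh=cv2.resize(h,(102,22),interpolation=cv2.INTER_NEAREST)
    for r,q in zip(v,hh): print(''.join('T' if (2<=b[0]<=12 and b[1]>115 and b[2]>60) else '#' if a.max()<60 else '+' if a.min()>200 else ' ' for a,b in zip(r,q)))
```

```text
t 41.13 tcp [ 567.  -299.   174.4] yawY -1.61 tilt [-0.     0.001 -1.   ] F [ 0.5  0.4 -1.3] gap 20.9 gf 89.0 q6 1.11
tool shift [-2.5 -1.9 24.4]
wrist
################################################################################################    TT
################################################################################################   T T
#################################################################################################     
#################################################################################################     
#################################################################################################+++++
#################################################################################################     
#################################################################################################TTTTT
#################################################################################################TTTTT
#################################################################################################TTTTT
#####################
[... 2887 characters left out ...]
TTTTTTTTTTTTTTTTTTTTTTTTTTTTTTTTTTTTTTTTTTT         TTTTTTTTTTTTT         TTTTTTTT
                   TTTTTTTTTTTTTTTTTTTTTTTTTTTTTTTTTTTTTTTTTTTT         TTTTTTTTTTTTT         TTTTTTTT
++++++++++++                                                              TTTTTTTTT            TTTTTTT
                                                                     +++++++++++++++++++++++++++++++++
                                                                                                      
 TTTTT  TTTTTTTTTTTTTTTTTTTTTT    TTTTTTTTTTTTTTTTT                                                   
TTT       TTTTTTTTTTT TTTTTTTTTTTTTTTTTTTTTTTTT TTTTTTTT TTTTTTTTTTTT TTTT  TTTTTTT TT TTTTTTTTTTT TTT
```

The bed shows a three-lump block by the plate plus three spaced lumps, all in one layer. I cross-check the pad centre with the first top picture's corners: (618,158), (717,172), (697,328), (597,313) in the crop.

Run:
```python
from h import *
q=np.array([ray('top',(u/2.66+170,v/2.66+90),4)[:2] for u,v in ((618,158),(717,172),(697,328),(597,313))]); e=np.roll(q,-1,0)-q
print(q.mean(0),np.linalg.norm(e,axis=1).round(0),np.degrees(np.arctan2(e[:,1],e[:,0])).round(1))
```

```text
[ 565.96634064 -307.98088421] [ 87. 138.  88. 137.] [-96.3 173.7  83.2  -6.5]
```

Request:
send_rows(
  motion=[
    [0,0,0,-0.115,1],
    [0,0,0,-0.115,1],
    [0,0,0,-0.115,1],
    [0,0,0,-0.115,1],
    [0,0,0,-0.115,1],
    [0,0,0,-0.115,1],
    [0,0,0,-0.115,1],
    [0,0,0,-0.115,1],
    [0,0,0,-0.115,1],
    [0,0,0,-0.115,1],
    [0,0,0,-0.115,1],
    [0,0,0,-0.115,1],
    [0,0,0,-0.105,1],
    [0,0,0,0,1],
    [0,0,0,0,1],
  ],
)

```text
clock: 42.48
eef_pos: [567.4, -297.8, 174.9]
ee_rot: [-0.179, -3.136, -0.001]
wrist_force: [-0.6, -0.2, -2.2]
finger_gap: 21.0
gripper_force: 88.9
```

Run:
```python
from h import *
st(); w=snap('wrist','w12'); rec('pad','wrist')
o=ortho('wrist',w,470,660,-380,-220,4,1); 
hsv=cv2.cvtColor(o,cv2.COLOR_RGB2HSV)
for x in (495,500,510,515): 
    r=o[660-x].astype(int); print('x',x,'y -240..-370',' '.join('%d/%d'%(a[0],a[2]) for a in r[20:150:2]))
c=o[:, 20:130]
for y in (-255,-262,-338): print('y',y,'x 660..470',' '.join('%d/%d'%(a[0],a[2]) for a in o[::3,-220-y].astype(int)))
```

```text
t 42.48 tcp [ 567.4 -297.8  174.9] yawY 83.45 tilt [-0.  0. -1.] F [-0.6 -0.2 -2.2] gap 21.0 gf 88.9 q6 -0.37
pad wrist 0.63 [ 510. -310.    8.] 
x 495 y -240..-370 233/98 231/96 231/97 236/100 237/102 237/102 234/101 233/99 232/98 232/98 233/99 230/98 229/96 232/98 234/102 234/100 235/100 234/100 233/99 232/99 234/102 233/103 232/101 193/85 155/71 155/73 156/72 161/80 164/82 167/84 179/92 183/94 176/91 181/94 180/93 180/94 186/96 196/101 204/105 194/100 189/97 184/94 178/93 187/98 186/96 190/99 196/103 190/98 176/92 168/88 153/77 123/54 126/52 124/50 127/53 126/53 127/52 131/55 134/56 133/55 134/56 134/55 135/57 137/56 135/55
x 500 y -240..-370 202/79 201/77 200/76 199/76 201/79 202/78 201/81 202/89 212/98 227/112 230/118 228/118 240/128 250/145 254/162 255/167 254/165 254/169 254/171 255/170 255/171 255/174 255/178 255/177 255/158 201/104 184/96 202/105 204/105 188/97 186/97 174/91 168/87 180/92 192/100 189/98 182/95 178/93 176/91 174/90 174/91 170/89 173/90 187/98 191/99 189/98 195/101 199/103 205/106 212/109 191/100 148/70 144/61 145/62 144/61 143/60 146/63 146/62 148/63 148/63 1
[... 1832 characters left out ...]
90 255/188 255/188 255/189 255/194 255/195 253/166 207/109 254/157 251/150 253/156 255/181 255/190 255/178 254/163 254/161 251/147 197/79 230/98 225/93 207/81 196/74 226/93 232/97 215/83 217/84 235/99
y -338 x 660..470 41/30 34/30 33/34 44/45 65/66 89/89 103/103 109/109 110/110 112/111 110/110 138/110 205/113 209/114 208/113 209/114 210/114 211/115 213/115 210/115 209/114 208/114 208/112 202/109 199/107 199/108 202/110 203/111 205/112 207/113 208/113 209/113 211/114 209/114 209/114 208/114 206/113 202/109 199/108 196/106 193/104 192/104 184/98 167/90 151/81 152/81 154/80 163/85 182/95 206/107 169/87 182/94 205/106 211/109 195/101 168/88 177/93 157/76 139/59 121/50 128/53 143/61 133/55 121/48
```

Request:
send_rows(
  motion=[
    [-0.0005,-0.003,0.01,0,1],
    [0,-0.0035,0.02,0,1],
    [0,0,0.025,0,1],
    [0,0,0.02,0,1],
    [0,0,0.012,0,1],
    [0,0,0.008,0,1],
    [0,0,0.004,0,1],
    [0,0,0.003,0,1],
    [0,0,0.001,0,1],
    [0,0,0,0,1],
    [0,0,0,0,1],
  ],
)

```text
clock: 43.5
eef_pos: [567.6, -305.8, 72.8]
ee_rot: [0.177, 3.135, -0.001]
wrist_force: [0.4, 0.0, -2.4]
finger_gap: 21.1
gripper_force: 89.0
```

```bash
python3 -c "
from h import *
go(567.2,-304.3,69)"
```

```text
t 43.5 tcp [ 567.6 -305.8   72.8] yawY 83.53 tilt [ 0.001 -0.001 -1.   ] F [ 0.4  0.  -2.4] gap 21.1 gf 89.0 q6 -0.38
tool shift [0.6 1.5 3.8]
```

Request:
send_rows(
  motion=[
    [0.0005,0.001,0.001,0,1],
    [0,0,0.001,0,1],
    [0,0,0.001,0,1],
    [0,0,0.001,0,1],
    [0,0,0,0,1],
    [0,0,0,0,1],
  ],
)

```text
clock: 44.0
eef_pos: [566.7, -304.6, 69.1]
ee_rot: [0.177, 3.136, -0.001]
wrist_force: [-4.1, 0.9, 6.3]
finger_gap: 20.4
gripper_force: 90.1
```

```bash
python3 -c "
from h import *
st()"
```

```text
t 44.0 tcp [ 566.7 -304.6   69.1] yawY 83.54 tilt [ 0.001 -0.    -1.   ] F [-4.1  0.9  6.3] gap 20.4 gf 90.1 q6 -0.38
```

Contact came at the expected height. I release, lift straight up, back away and check.

Request:
send_rows(
  motion=[
    [0,0,-0.0005,0,0.8],
    [0,0,0,0,0.6],
    [0,0,0,0,0.4],
    [0,0,0,0,0.4],
    [0,0,-0.01,0,0.4],
    [0,0,-0.025,0,0.4],
    [0,0,-0.035,0,0.4],
    [0,0,-0.035,0,0.4],
    [0,0,-0.035,0,0.4],
    [0.02,0,-0.02,0,0.4],
    [0.03,0,0,0,0.4],
    [0.03,0,0,0,0.4],
    [0.03,0,0,0,0.4],
    [0.03,0,0,0,0.4],
    [0,0,0,0,0.4],
    [0,0,0,0,0.4],
  ],
)

```text
clock: 45.33
eef_pos: [426.6, -288.7, 229.4]
ee_rot: [0.179, 3.135, -0.001]
wrist_force: [0.9, -0.3, 0.5]
finger_gap: 51.1
gripper_force: 0.0
```

Run:
```python
from h import *
st(); w=snap('wrist','w13'); t=snap('top','top13'); rec('tamper','top'); rec('tamper','wrist'); rec('lump_0','top'); rec('plate','top'); rec('steel_block','top')
for c,im,a,b in (('wrist',w,470,650),('top',t,470,650)):
    print(c)
    o=ortho(c,im,a,b,-370,-240,20,1)
    v=cv2.resize(o,(65,60),interpolation=cv2.INTER_AREA).astype(int); h=cv2.cvtColor(v.astype('u1'),cv2.COLOR_RGB2HSV)
    for i,(r,q) in enumerate(zip(v,h)): print(650-3*i,''.join('#' if a.max()<75 else chr(97+min(25,int(bb[0]))) for a,bb in zip(r,q)))
```

```text
t 45.33 tcp [ 426.6 -288.7  229.4] yawY 83.46 tilt [ 0.001 -0.001 -1.   ] F [ 0.9 -0.3  0.5] gap 51.1 gf 0.0 q6 -0.48
tamper top 0.75 [ 558. -302.   19.] [416. 184.]
tamper wrist 0.91 [ 552. -298.   23.] 
lump_0 top 0.8 [341. 136.  32.] [219. 275.]
lump_0 top 0.74 [568. -77.  32.] [318. 176.]
lump_0 top 0.68 [ 569. -127.   33.] [340. 176.]
lump_0 top 0.58 [577. -44.  34.] [303. 171.]
lump_0 top 0.56 [566. 162.  25.] [212. 174.]
lump_0 top 0.54 [ 574. -164.   35.] [356. 175.]
plate top 0.55 [577.  46.  78.] [261. 168.]
steel_block top 0.71 [ 690. -248.   24.] [394. 125.]
wrist
650 tttrtptxttrvtutxxuomnnnnnnnnnnnnnnnnnnnnnnnnnnnnnnnnnnnnnnnnnnnnn
647 rxtrvxxxttvxtttxttonnnnnnnnnnnnnnnnnnnnnnnnnnnnnnnnnnnnnnnnonnnnn
644 trrtvtvuvvvvvtrtutonnnnnnnnnnnnnnnnnnnnnnoooononnnoooooonnnnoonno
641 utrtvtrruttrurrqqnnmnnnnnnnnnnnnnnnnnnnnooooooooooooooooooooooooo
638 mmlnmnnnnnnonnnmmmnnnnnnnnnnnnmnnmnnnnnnnnooooooonooooooooooonooo
635 mnmmmmnmmnnnnnnnnnnnnnnnnnnnnmlllllllmmmmnoooooonnoononoooonnnonn
632 nnnnnmnnnnnnnnnnnnnnnnnnnnnnnmllllllllllmmnnoononnnnnnnonnonooonn
629 nnnnnnnnnnnnnnnnoonnnnn
[... 7186 characters left out ...]

500 nmnnnnnonnooopppooooppopppppppoopppppppppppppppppponnnnnnonnnonnn
497 nnnnnnnnnnnnnnnnnnoonnooooooopoppoppppppppppppppponnnnnnnnnnnoonn
494 nnnnnnnnmnnnnnnnnnnnnnmnoooooooooooopoopoooppppooonnonnnnooonmnon
491 nnnnnnmnnmnnnmmmmnnmmnnnnnnnnnnnnnnooonnooooooooonnnnnnnoonoononn
488 nmmnnmmmnnnmnnnnmnnnnmnnnnnmnnnnnnnnnnnnnnnnnnnnnonnnnnnnonnnnnnn
485 nnnmnnnnnmnnnmmnnmmnnnnnnnnnnnnnnnnmnnnmnmmnnnmnnnonnonnnmmnonnmn
482 ooonnnnnnnnnnnmnnnnnnnnnmnnmmnnnnnnmnnmnnmmmnnnnnnnnnnnnnnnnnnnoo
479 nnnnmnnnnnnnnnnnmmmnmmmnnmmmnnnnnmnnnnnnnnnnnnnnnnnmnnonnooononnn
476 nnnmmnnmmmmnnmnmmmnnmmnmmnmmmnnmmmnnnnnnmnnnnmnnnnnnonnnnnonnnnnn
473 nmmnnnnnnnnnnmnnnnnnnnnmmnnnnnnnnnonnnnnnnnnmnnnnoonmmnmnnnnonnon
```

The tamper stands centred on the pad to about 1–2 mm, the bed is level and the steel block has not moved. I'm handing in.

```bash
python3 -c "
from rig import env
print(env.job_done())"
```

```text
the job is handed in; nothing more can be done
None
```

The job is handed in at about 45 s on the clock: plate home, all three loose lumps in the bed crosswise, both halves pressed level (near half first), tamper back upright within about 2 mm of the pad's middle, steel block not moved; the judge gave no verdict.

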